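# Build up the carton column on the packing stand

### The job

Build up the column on the packing stand: lay the deep carton, which is standing on its end, flat with its lid uppermost on the carton already there, then put the shallow carton on top of it, lid up. As soon as each new carton rests on the column, push it gently but firmly home against the two upright bars, so that the finished column is square, centred on the stand and shows no gap at the bars. The cartons hold thin pots: never let one topple over, and never knock or press one hard against the stand or another carton; leave the vase, bowl and glaze jar where they stand.

Things in the scene. Friction and masses are not known exactly. Their poses are not given: they have to be found in the camera images.
- stand: Packing stand, fixed. Plywood foot 190 (x) x 110 (y) x 20 mm thick; origin at the centre of its underside; x points away from the robot to the bars, z up. Two rigid upright steel bars, 10 mm wide, centred at y = -20 and +20 mm, rise to 195 mm; their near faces, at x = +65 mm, are the stop the cartons butt against. The column stands over the origin.
- stand_stop (a point): Point on the foot's top (20 mm above the stand's origin), midway between the bars, in the plane of their near faces; axes as the stand's. A carton butted home has its middle 65 mm before this point (x = -65 mm) and at y = 0.
- base_carton: Closed cardboard carton 130 (x) x 60 (y) x 60 mm high, loose, about 0.9 kg, already lying square on the stand's foot against the bars: bottom of the column. Origin at the centre of its underside, z up. Its top is 60 mm above the foot.
- deep_carton: Deep closed carton, 130 x 60 x 56 mm, 0.25-0.5 kg, at first standing on one 60 x 56 mm end, left or right of the stand. Origin: centre of that end. z along its 130 mm length (up at first), y across its 60 mm width (sides to grip), x through its 56 mm depth: lid (paper label; seam 16 mm from it) at x = -28 mm, roughly facing the robot at first. Laid lid up, x points down. Either end may face the bars.
- deep_mid (a point): The middle of the deep carton: on its z axis 65 mm from the origin, axes as the carton's. When laid on the bottom carton it is 88 mm above the foot's top.
- shallow_carton: Shallow closed carton, 130 (x) x 60 (y) x 44 mm high, 0.2-0.45 kg, lying on the bench lid up, on the other side of the stand from the deep one. Origin at the centre of its underside, z up. Either end may face the bars. On the deep carton its underside is 116 mm above the foot's top.
- vase: Clay vase, 80 mm wide, 140 mm high; origin at the centre of its foot. Bystander beyond, to the left.
- bowl: Clay bowl, 116 mm wide, 55 mm high; origin at the centre of its foot. Bystander beyond, to the right.
- glaze_jar: Round jar 68 mm wide, 90 mm high; origin at the centre of its foot. Bystander at the right.

How it is judged:
By the outcome, as a careful person would: the job done as asked, in the order asked, and still so for the second after the job is handed in, with the robot touching nothing.
It also fails if it takes over 70 s, if anything falls off the work surface, if the arm or the gripper's body presses on something with over 40 N, if the wrist force passes 120 N, or if a joint passes its speed limit or range.

### The arm

A 6-joint arm with a two-finger parallel gripper is mounted at the origin on the work surface. World frame = base frame: x ahead of the robot, y to its left, z up, the work surface at z = 0. Lengths are in m, angles in rad, forces in N, time in s.
With the tool pointing down it reaches from about 0.375 to 0.925 m from the base axis. Payload 5.7 kg.
Tool frame: the origin (TCP) lies at the very end of the fingers, on their centre line; the grasp point (between the pads) lies 19 mm behind it; z points along the fingers, x is the direction in which the jaws open and shut, and the axes are right-handed (so a half turn about z gives the same grasp; the last joint's range is limited). The gripper opens to 88 mm and grips with 3 to 60 N. Pads are 20 mm wide; open, the fingers measure 115 mm over their backs; the gripper's body (75 mm by 178 mm) begins 61 mm behind the grasp point.
Start: joints at [-1.461, 0.359, 1.51, -0, 1.272, -0.115], TCP at [0.134, -0.585, 0.223] pointing down, gripper open.
Joint ranges: [-2.97, 2.97], [-1.01, 2.36], [0.21, 2.38], [-0.96, 4.11], [0.2, 2.71], [-2.98, 2.98]. Speed limits (rad/s): [2.39, 2.39, 3.14, 3.14, 3.14, 3.14].

### API

Orientations are given as a rotation vector (axis times angle).
In Python, from plant import bot gives the robot as it stands.
- The arm moves only by the tool send_rows, never from a script. Its argument "plan" is a list of rows, each a list of 7 numbers: the turn, a rotation vector about the tool's x, y, z in degrees, then the shift along the tool's x, y, z in mm, then the closure in counts, from 0 (fully open) to 255 (shut). A call has 1 to 8 rows; each row shifts and turns the commanded pose from where the row before left it, along the tool's axes as they then stand; what a row does not reach is not made up. A row lasts 1/8 s, in which the tool goes at most 62.5 mm and 10.7 degrees, less where a joint would pass 70% of its speed; a pose out of reach is approached as far as the arm can. A call is refused whole if a number of a shift passes 62.5 or a number of a turn 10.7, either way. A call with a gripper value outside its range is refused whole. The fingers move at their own pace and stop on an object; the grip force is fixed at half the most. Time passes only in rows, so rows that do not move let the fingers close. It gives the time, the measured TCP pose, the force and the opening at its end, in the units of the state.
- bot.get_obs(): the state, without advancing time (a new reading comes with each control period).
- bot.grab_frame(name): name is "scene" or "top"; returns a dict with "color" (384x512x3 uint8, red, green, blue), "z_map" (384x512 float32, m along the optical axis (not along the pixel's ray), 0 where there is no reading), "fx", "fy", "cx", "cy" (pixels), "k1" (the pictures are not rectified: a ray, as slopes to the right and down, at radius r is drawn at 1 + k1 r^2 times it, then the intrinsics apply), "R" (3x3) and "t" (3): a world point X has camera coordinates R X + t. Camera axes: x right, y down, z forward; pixel columns grow to the right and rows downward; lengths in m; the calibration is good to about 2 mm. A picture is of the moment at which its call begins.
- bot.finish_job(): hands the job in, once; it reports no verdict.
The state is a dict: "time_s": time; "q": joint angles; "qd": joint speeds; "tau": joint torques, N m; "position": TCP position; "orientation": TCP orientation; "wrist_force": force on the tool from outside, world axes, zero at the start; "ft_torque": the same for the moment, N m; "finger_gap": finger opening in m.
Only numpy, scipy, OpenCV 4.12 (cv2) and the standard library are available. Lean on these libraries where they do the work, as an engineer would, in place of code of your own. Each camera call takes 0.05 s, during which the arm holds its last target.

## Working session

There is one attempt and no reset: what is moved stays moved. The work goes in short steps, Python scripts to look and compute and a tool call to move; the robot and the scene stay as the last step left them, time stands still between calls to the robot, and variables do not carry over. Pictures are saved under pics/ and viewed, and the job is handed in when it is done.

Besides the shell and the picture viewer there is one more tool, called after "Emit:" as a command line: name --pt "numbers of a row" for each row, then --argument value for the rest. send_rows: Moves the arm, as the interface text tells. Its arguments: {"type":"object","properties":{"plan":{"type":"array"}},"required":["plan"]}

```bash
ls; mkdir -p pics; cat > h.py <<'E'
import numpy as np, cv2, pickle
from scipy.spatial.transform import Rotation as Ro
from plant import bot
def grab(name,fn=None):
    f=bot.grab_frame(name)
    pickle.dump(f,open(f'{name}.pkl','wb'))
    if fn: cv2.imwrite('pics/'+fn,f['color'][:,:,::-1])
    return f
def load(name): return pickle.load(open(f'{name}.pkl','rb'))
def cloud(f):
    h,w=f['z_map'].shape
    u,v=np.meshgrid(np.arange(w),np.arange(h))
    K=np.array([[f['fx'],0,f['cx']],[0,f['fy'],f['cy']],[0,0,1.]])
    p=cv2.undistortPoints(np.stack([u.ravel(),v.ravel()],1).astype(np.float64)[:,None],K,np.array([f['k1'],0,0,0.]))[:,0]
    z=f['z_map'].ravel()
    P=np.c_[p*z[:,None],z]
    X=(P-f['t'])@f['R']
    X[z==0]=np.nan
    return X.reshape(h,w,3)
def crop(f,fn,x0,y0,x1,y1,s):
    cv2.imwrite('pics/'+fn,cv2.resize(f['color'][y0:y1,x0:x1,::-1],None,fx=s,fy=s,interpolation=cv2.INTER_CUBIC))
def st():
    o=bot.get_obs(); R=Ro.from_rotvec(o['orientation']).as_matrix()
    print('t',round(o['time_s'],2),'p',np.round(np.array(o['position'])*1000,1),'F',np.round(o['wrist_force'],1),'gap',round(o['finger_gap']*1000,1));print(np.round(R,3)); print('q',np.round(o['q'],3))
    return o,R
E
python3 - <<'E'
from h import *
for n in('scene','top'):
    f=grab(n,n+'0.png'); print(n,np.round(f['R'],3).tolist(),f['t'],f['fx'],f['k1'])
st()
E
```

```text
pics
scene [[-0.407, 0.913, -0.001], [0.774, 0.345, -0.531], [-0.484, -0.217, -0.848]] [ 0.32348865 -0.42485332  1.55953201] 482.6637510003687 0.01799244133167603
top [[-0.013, -1.0, -0.012], [-0.985, 0.015, -0.171], [0.171, 0.01, -0.985]] [-0.05802519  0.64050272  1.11318966] 384.19100892588824 -0.11058171073075763
t 0.1 p [ 133.7 -584.3  221.9] F [-0.   0.5 -0.7] gap 87.6
[[ 0.223 -0.975 -0.   ]
 [-0.975 -0.223  0.002]
 [-0.002 -0.    -1.   ]]
q [-1.461  0.359  1.511 -0.     1.272 -0.115]
```

View pics/scene0.png

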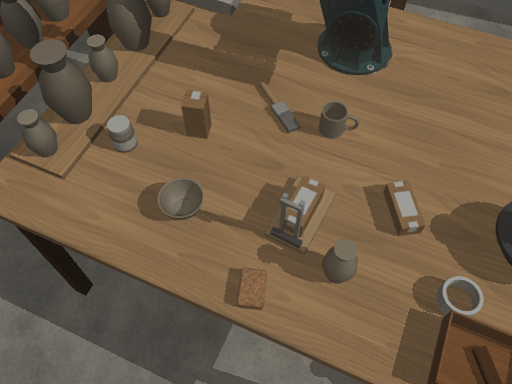

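View pics/top0.png

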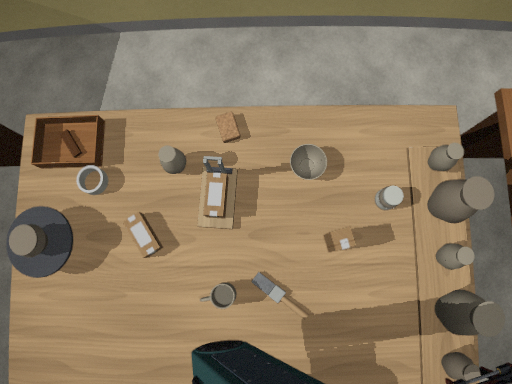

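The top view shows the stand and base carton at about (217,195), the deep carton standing at (342,239), the shallow carton at (143,235), the jar at (390,197) and the bowl at (309,162). Next I'll measure them.

```bash
python3 - <<'E'
from h import *
for n in('scene','top'):
    f=load(n); X=cloud(f); 
    Z=X[...,2]; print(n,'table z',np.nanmedian(Z))
    def rep(nm,box,zr):
        x0,y0,x1,y1=box
        P=X[y0:y1,x0:x1].reshape(-1,3); m=(P[:,2]>zr[0])&(P[:,2]<zr[1]); P=P[m]
        if len(P)<5: print(nm,len(P));return
        r=cv2.minAreaRect((P[:,:2]*1000).astype(np.float32)); print(nm,len(P),'c',np.round(P.mean(0)*1000,1),'rect',np.round(r[0],1),np.round(r[1],1),round(r[2],1))
    if n=='top':
        rep('deep top',(315,220,370,260),(.115,.145))
        rep('shal top',(115,200,170,265),(.03,.06))
        rep('base top',(190,160,250,235),(.07,.09))
        rep('foot top',(190,150,250,235),(.012,.03))
        rep('bars',(190,140,250,235),(.185,.22))
        rep('jar',(370,180,410,215),(.07,.1))
        rep('bowl',(285,140,330,185),(.045,.07))
        rep('vase',(150,140,195,180),(.12,.16))
    else:
        rep('deep top',(175,85,220,145),(.115,.145))
        rep('shal top',(380,175,430,240),(.03,.06))
        rep('base top',(260,170,340,255),(.07,.09))
        rep('foot top',(260,170,340,255),(.012,.03))
        rep('bars',(260,170,340,255),(.18,.22))
        rep('jar',(100,110,145,155),(.07,.1))
        rep('bowl',(150,175,210,225),(.04,.07))
        rep('vase',(315,230,370,290),(.12,.16))
f=load('top'); crop(f,'t1.png',190,140,260,240,6); crop(f,'t2.png',310,215,375,265,8); crop(f,'t3.png',115,200,175,265,8)
f=load('scene'); crop(f,'s1.png',255,165,345,255,6)
crop(f,'s2.png',170,80,225,145,8)
E
```

```text
scene table z -0.0010721490911720075
deep top 483 c [ 501.4 -301.   128.2] rect [ 496.9 -303.6] [63.7 60.7] 14.6
shal top 1221 c [528.2 295.9  41.9] rect [523.9 295.6] [132.7  62.8] 31.2
base top 1006 c [637.9  67.1  78.8] rect [661.3 103.3] [139.5 175.4] 87.8
foot top 1163 c [654.7  76.3  19. ] rect [638.3  63.8] [110.3 193.8] 85.3
bars 191 c [716.9  57.9 189.3] rect [713.9  57.3] [50.2 22.9] 84.2
jar 394 c [ 627.3 -466.    87.9] rect [ 623.9 -469.1] [57.7 59.9] 78.3
bowl 452 c [ 730.9 -231.2   49.7] rect [ 739.4 -223.1] [114.5 115.5] 50.9
vase 411 c [748.8 197.2 138.7] rect [748.5 197.1] [49.3 49.5] 34.6
top table z -0.001129664951010375
deep top 422 c [ 498.  -303.2  130.6] rect [ 498.6 -303.4] [54.  61.7] 12.8
shal top 832 c [522.6 289.6  43.2] rect [524.9 291.4] [130.9  61.6] 31.5
base top 892 c [638.7  59.8  80. ] rect [644.4  60.3] [ 61.1 140.7] 85.3
foot top 1011 c [618.   55.2  20. ] rect [638.5  60.7] [110.9 189.6] 85.5
bars 99 c [715.3  54.5 191.4] rect [714.2  54.6] [50.4 21.2] 84.9
jar 356 c [ 623.9 -468.3   89.8] rect [ 624.8 -469.6] [60.4 59.7] 61.3
bowl 243 c [ 749.  -229.1   53.1] rect [ 740.8 -224.7] [112. 113.] 87.9
vase 228 c [749.7 193.7 139.8] rect [749.7 193.4] [49.8 47.1] 45.2
```

View pics/t1.png

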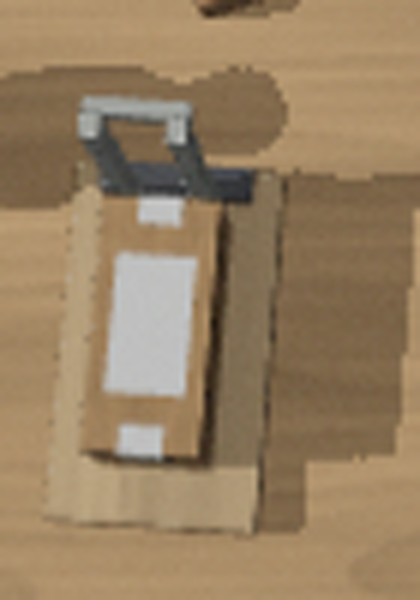

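View pics/t2.png

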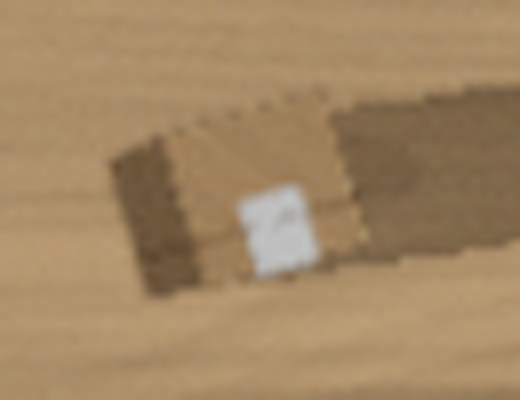

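View pics/t3.png

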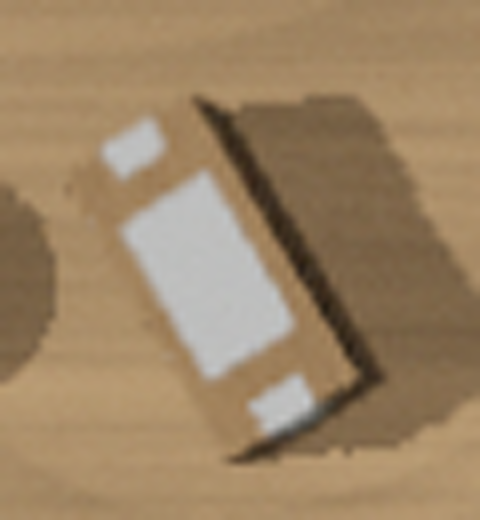

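View pics/s1.png

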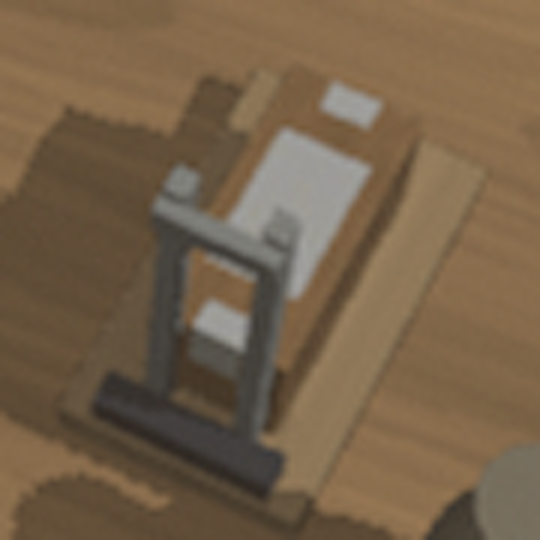

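View pics/s2.png

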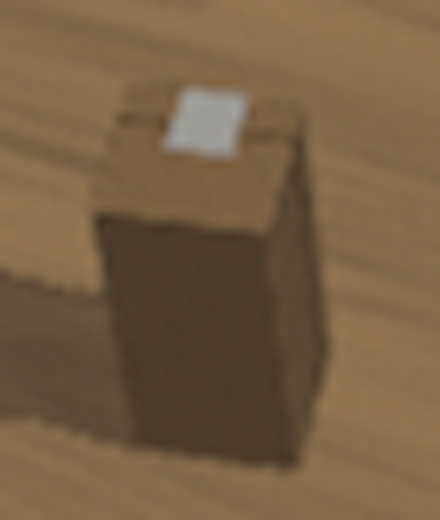

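```bash
cat >> h.py <<'E'
def rotdown(): return None
def frame(xdir,zdir):
    z=np.array(zdir,float);z/=np.linalg.norm(z); x=np.array(xdir,float); x-=z*(x@z); x/=np.linalg.norm(x)
    return np.c_[x,np.cross(z,x),z]
def plan(p,R,pt,Rt,n,grip,dec=1,g2=None):
    """n equal rows; p in mm"""
    p=np.array(p,float);R=np.array(R);pt=np.array(pt,float)
    for k in range(n):
        rv=Ro.from_matrix(R.T@Rt).as_rotvec()/(n-k); s=R.T@(pt-p)/(n-k)
        row=np.round(np.r_[np.degrees(rv),s],dec)
        print('  ',(row+0.).tolist()+[grip],',')
        p=p+R@row[3:]; R=R@Ro.from_rotvec(np.radians(row[:3])).as_matrix()
    print('  end',np.round(p,1)); return p,R
E
python3 - <<'E'
from h import *
o,R=st(); p=np.array(o['position'])*1000
a=np.radians(13); c=np.array([np.cos(a),np.sin(a),0]); zz=np.array([0,0,1.])
d=.7071*c-.7071*zz; y=np.array([-np.sin(a),np.cos(a),0])
Rt=frame(-y,d); tcp=np.array([498,-303.5,0])+8.4*c+71.6*zz
plan(p,R,tcp-110*d,Rt,8,0)
E
```

```text
t 0.1 p [ 133.7 -584.3  221.9] F [-0.   0.5 -0.7] gap 87.6
[[ 0.223 -0.975 -0.   ]
 [-0.975 -0.223  0.002]
 [-0.002 -0.    -1.   ]]
q [-1.461  0.359  1.511 -0.     1.272 -0.115]
   [5.6, 0.0, 0.0, -24.0, -43.5, 9.1, 0] ,
   [5.6, 0.0, 0.0, -24.0, -42.5, 13.3, 0] ,
   [5.6, 0.0, 0.0, -24.0, -40.9, 17.4, 0] ,
   [5.6, 0.0, 0.0, -24.1, -39.1, 21.3, 0] ,
   [5.6, 0.0, 0.0, -24.0, -36.8, 25.0, 0] ,
   [5.7, 0.0, -0.1, -24.1, -34.2, 28.5, 0] ,
   [5.6, 0.0, 0.0, -24.0, -31.2, 31.8, 0] ,
   [5.7, 0.0, -0.1, -24.0, -27.9, 34.6, 0] ,
  end [ 430.3 -319.1  149.4]
```

Emit:
send_rows --pt "5.6 0 0 -24 -43.5 9 0" --pt "5.6 0 0 -24 -42.5 13.3 0" --pt "5.6 0 0 -24 -41 17.4 0" --pt "5.6 0 0 -24 -39 21.3 0" --pt "5.6 0 0 -24 -37 25 0" --pt "5.7 0 0 -24 -34 28.5 0" --pt "5.6 0 0 -24 -31 32 0" --pt "5.7 0 0 -24 -28 34.5 0"

```text
time_s: 1.1
position: [0.4314, -0.3194, 0.1497]
orientation: [-1.917, 1.529, -0.636]
wrist_force: [1.1, 1.1, -0.2]
finger_gap: 0.0877
```

```bash
python3 - <<'E'
from h import *
f=grab('top','top1.png');g=grab('scene','scene1.png'); st()
crop(f,'t4.png',280,180,420,320,5)
E
```

```text
t 1.2 p [ 430.8 -314.6  147.8] F [-0.7  0.1 -0.4] gap 87.9
[[ 0.225 -0.689  0.689]
 [-0.974 -0.153  0.165]
 [-0.008 -0.708 -0.706]]
q [-1.32   0.395  2.099  1.039  0.964 -0.735]
```

View pics/t4.png

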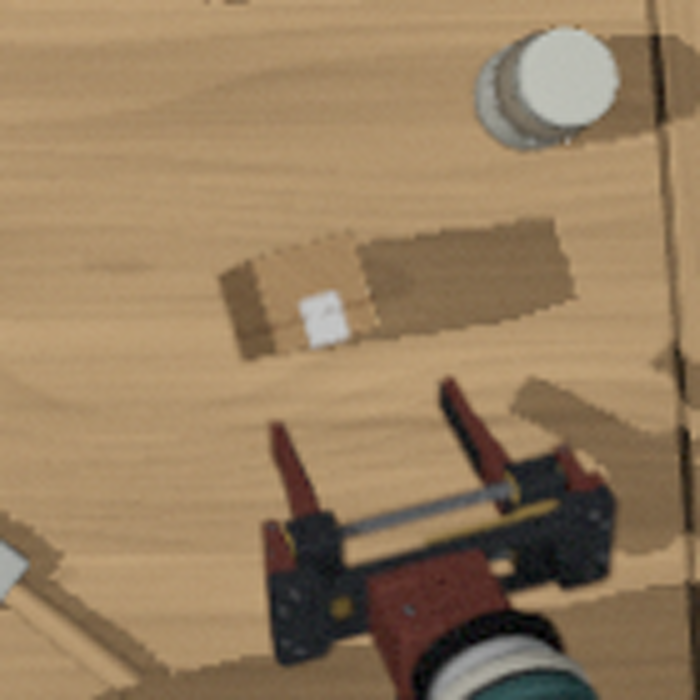

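View pics/scene1.png

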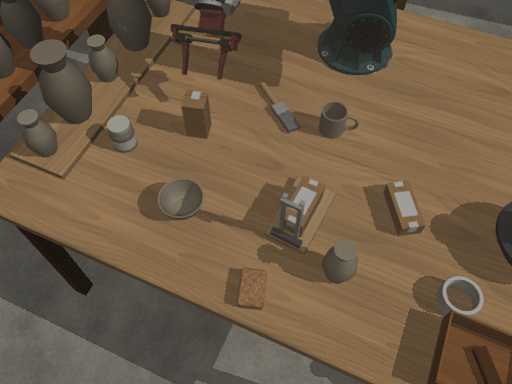

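```bash
python3 - <<'E'
from h import *
o,R=st(); p=np.array(o['position'])*1000
f=load('top'); X=cloud(f)*1000
for (x0,y0,x1,y1) in((330,260,345,285),(362,250,382,282)):
    P=X[y0:y1,x0:x1].reshape(-1,3); P=P[P[:,2]>100]
    L=(P-p)@R
    print(len(P)); L=L[(np.abs(L[:,0])<70)&(L[:,2]>-60)]
    print('tool xmin/max',np.round([np.percentile(L[:,0],3),np.percentile(L[:,0],97)],1),'ymin',np.round(np.percentile(L[:,1],[3,50,97]),1),'zmax',np.round(np.percentile(L[:,2],[90,98]),1))
a=np.radians(13); c=np.array([np.cos(a),np.sin(a),0]); zz=np.array([0,0,1.])
d=.7071*c-.7071*zz; y=np.array([-np.sin(a),np.cos(a),0])
Rt=frame(-y,d); tcp=np.array([498,-303.5,0])+8.4*c+71.6*zz
print(R.T@(tcp-p)); 
p,R=plan(p,R,tcp-100*d,Rt,1,0); p,R=plan(p,R,tcp,Rt,5,0)
E
```

```text
t 1.2 p [ 430.8 -314.6  147.8] F [-0.7  0.1 -0.4] gap 87.9
[[ 0.225 -0.689  0.689]
 [-0.974 -0.153  0.165]
 [-0.008 -0.708 -0.706]]
q [-1.32   0.395  2.099  1.039  0.964 -0.735]
124
tool xmin/max [-50.2 -38.1] ymin [-15.7 -12.7   5.8] zmax [-6.6 -4. ]
199
tool xmin/max [48.6 60. ] ymin [-15.8 -11.9   4.6] zmax [-10.   -6.2]
[ 4.98766280e+00 -1.35933341e-03  1.07852041e+02]
   [-0.1, 0.3, -0.3, 4.4, -0.2, 7.9, 0] ,
  end [ 437.3 -317.5  142.3]
   [0.0, 0.0, 0.0, 0.0, 0.0, 20.0, 0] ,
   [0.0, 0.0, 0.0, 0.0, 0.0, 20.0, 0] ,
   [0.0, 0.0, 0.0, 0.0, 0.0, 20.0, 0] ,
   [0.0, 0.0, 0.0, 0.0, 0.0, 20.0, 0] ,
   [0.0, 0.0, 0.0, 0.1, 0.0, 20.0, 0] ,
  end [ 506.2 -301.6   71.6]
```

Emit:
send_rows --pt "0 0 0 0 0 0 0"

```text
time_s: 1.32
position: [0.4303, -0.3203, 0.1494]
orientation: [-1.919, 1.53, -0.632]
wrist_force: [-0.8, -0.7, 0.8]
finger_gap: 0.0881
```

```bash
cat > g1.py <<'E'
from h import *
o,R=st(); p=np.array(o['position'])*1000
a=np.radians(13); c=np.array([np.cos(a),np.sin(a),0]); zz=np.array([0,0,1.])
d=.7071*c-.7071*zz; y=np.array([-np.sin(a),np.cos(a),0])
Rt=frame(-y,d); tcp=np.array([498,-303.5,0])+8.4*c+71.6*zz
L=R.T@(tcp-p); print('local',L)
p,R=plan(p,R,tcp-max(0,L[2]-8)*d,Rt,1,0); p,R=plan(p,R,tcp,Rt,5,0)
E
python3 g1.py
```

```text
t 1.32 p [ 430.3 -320.3  149.4] F [-0.8 -0.7  0.8] gap 88.1
[[ 0.223 -0.69   0.688]
 [-0.975 -0.158  0.158]
 [-0.    -0.706 -0.708]]
q [-1.322  0.393  2.091  1.034  0.964 -0.731]
local [ -1.29735285  -0.34664293 110.2566913 ]
   [0.1, -0.1, -0.1, -1.2, -0.2, 8.0, 0] ,
  end [ 435.7 -317.9  143.9]
   [0.0, 0.0, 0.0, 0.0, 0.0, 20.5, 0] ,
   [0.0, 0.0, 0.0, 0.0, 0.0, 20.4, 0] ,
   [0.0, 0.0, 0.0, 0.0, 0.0, 20.5, 0] ,
   [0.0, 0.0, 0.0, 0.0, 0.0, 20.4, 0] ,
   [0.0, 0.0, 0.0, 0.1, 0.0, 20.5, 0] ,
  end [ 506.2 -301.6   71.6]
```

Emit:
send_rows --pt "0 0 0 -1.2 0 10 0" --pt "0 0 0 0 0 20 0" --pt "0 0 0 0 0 20 0" --pt "0 0 0 0 0 20 0" --pt "0 0 0 0 0 20 0" --pt "0 0 0 0 0 20 0" --pt "0 0 0 0 0 0 0"

```text
time_s: 2.2
position: [0.5067, -0.3019, 0.0714]
orientation: [-1.919, 1.529, -0.633]
wrist_force: [0.4, 0.5, 1.1]
finger_gap: 0.0878
```

```bash
python3 - <<'E'
from h import *
f=grab('top');g=grab('scene'); st()
crop(f,'t5.png',290,190,400,290,6); crop(g,'s5.png',150,40,250,160,5)
E
```

```text
t 2.3 p [ 506.2 -302.1   72.2] F [-0.5 -0.3 -0.2] gap 87.7
[[ 0.223 -0.689  0.689]
 [-0.975 -0.158  0.157]
 [ 0.001 -0.707 -0.707]]
q [-1.138  0.576  2.092  1.3    0.801 -0.901]
```

View pics/t5.png

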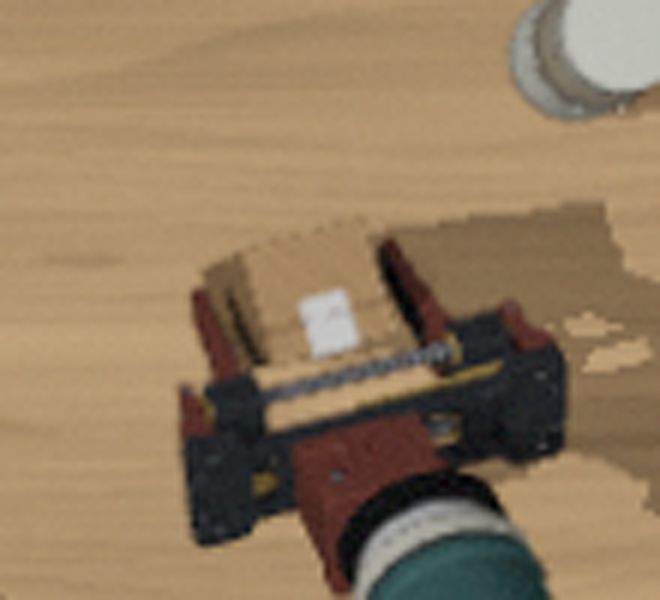

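View pics/s5.png

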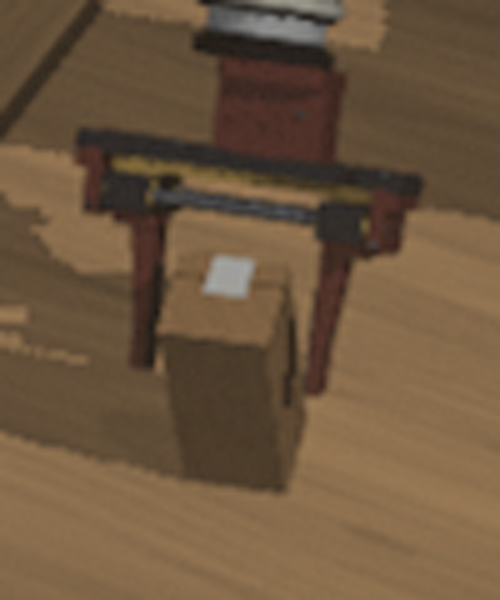

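```bash
python3 - <<'E'
from h import *
o,R=st(); p=np.array(o['position'])*1000
for n,b in(('top',(310,205,375,262)),('scene',(170,80,225,145))):
    X=cloud(load(n))*1000; P=X[b[1]:b[3],b[0]:b[2]].reshape(-1,3); L=(P-p)@R
    m=(P[:,2]>122)&(P[:,2]<138)&(np.abs(L[:,0])<36)
    print(n,m.sum(),np.round(np.percentile(L[m,0],[1,3,97,99]),1), P[m].mean(0))
E
```

```text
t 2.3 p [ 506.2 -302.1   72.2] F [-0.5 -0.3 -0.2] gap 87.7
[[ 0.223 -0.689  0.689]
 [-0.975 -0.158  0.157]
 [ 0.001 -0.707 -0.707]]
q [-1.138  0.576  2.092  1.3    0.801 -0.901]
top 413 [-29.2 -28.3  28.   29.7] [ 498.14626994 -303.71515929  130.56459604]
scene 435 [-30.8 -29.9  27.2  28.6] [ 497.62576629 -302.28414652  129.32275016]
```

Emit:
send_rows --pt "0 0 0 0 0 0 70" --pt "0 0 0 0 0 0 78" --pt "0 0 0 0 0 0 90" --pt "0 0 0 0 0 0 120" --pt "0 0 0 0 0 0 255" --pt "0 0 0 0 0 0 255"

```text
time_s: 3.05
position: [0.5061, -0.3015, 0.0723]
orientation: [-1.918, 1.529, -0.634]
wrist_force: [-4.4, -0.5, 5.6]
finger_gap: 0.0601
```

```bash
python3 - <<'E'
from h import *
o,R=st(); p=np.array(o['position'])*1000
p,R=plan(p,R,p+np.array([0,0,120]),R,8,255)
E
```

```text
t 3.05 p [ 506.1 -301.5   72.3] F [-4.4 -0.5  5.6] gap 60.1
[[ 0.223 -0.689  0.69 ]
 [-0.975 -0.158  0.158]
 [-0.    -0.707 -0.707]]
q [-1.138  0.576  2.093  1.301  0.801 -0.902]
   [0.0, 0.0, 0.0, 0.0, -10.6, -10.6, 255] ,
   [0.0, 0.0, 0.0, 0.0, -10.6, -10.6, 255] ,
   [0.0, 0.0, 0.0, 0.0, -10.6, -10.6, 255] ,
   [0.0, 0.0, 0.0, 0.0, -10.6, -10.6, 255] ,
   [0.0, 0.0, 0.0, 0.0, -10.6, -10.6, 255] ,
   [0.0, 0.0, 0.0, 0.0, -10.6, -10.6, 255] ,
   [0.0, 0.0, 0.0, 0.0, -10.6, -10.6, 255] ,
   [0.0, 0.0, 0.0, 0.0, -10.7, -10.6, 255] ,
  end [ 506.1 -301.5  192.3]
```

Gap 60.1 mm means it is gripped. Now lift, slowly at first.

Emit:
send_rows --pt "0 0 0 0 -4 -4 255" --pt "0 0 0 0 -10 -10 255" --pt "0 0 0 0 -14 -14 255" --pt "0 0 0 0 -18 -18 255" --pt "0 0 0 0 -18 -18 255" --pt "0 0 0 0 -18 -18 255" --pt "0 0 0 0 -14 -14 255" --pt "0 0 0 0 -8 -8 255"

```text
time_s: 4.05
position: [0.5058, -0.3013, 0.2195]
orientation: [-1.92, 1.529, -0.633]
wrist_force: [-0.5, 0.1, -4.3]
finger_gap: 0.0602
```

```bash
python3 - <<'E'
from h import *
f=grab('top');g=grab('scene'); o,R=st(); p=np.array(o['position'])*1000
crop(g,'s6.png',130,0,260,140,5)
# desired placement pose: tool x=+stand y, z = 45deg forward
a=np.radians(-4.6); s=np.array([np.cos(a),np.sin(a),0]); y=np.array([-np.sin(a),np.cos(a),0]); zz=np.array([0,0,1.])
Rt=frame(y,.7071*s-.7071*zz)
print(np.degrees(Ro.from_matrix(R.T@Rt).as_rotvec()))
E
```

```text
t 4.15 p [ 506.1 -301.7  219.7] F [-0.2 -0.5 -5.2] gap 60.2
[[ 0.223 -0.689  0.689]
 [-0.975 -0.159  0.157]
 [ 0.001 -0.707 -0.707]]
q [-1.137  0.281  1.986  0.996  0.968 -0.428]
[-1.80497798e+01 -4.67639240e-03 -1.66618291e+02]
```

View pics/s6.png

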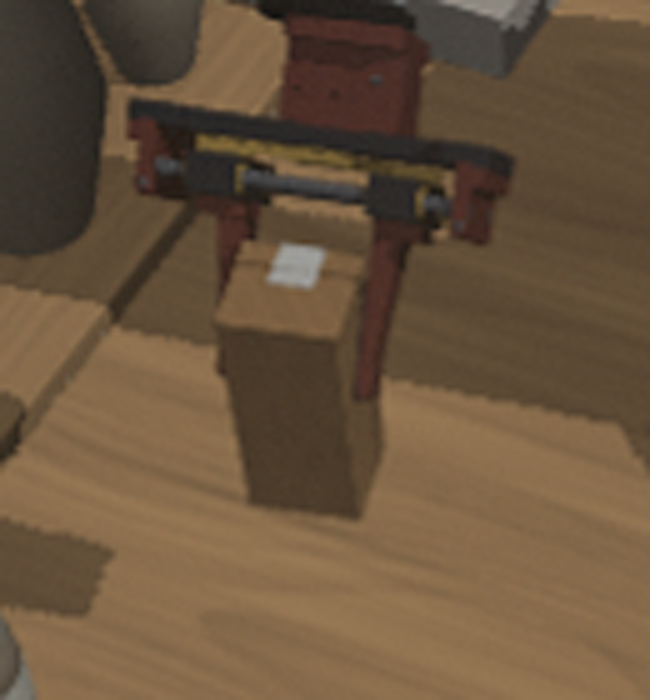

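```bash
cat > tgt.py <<'E'
from h import *
a=np.radians(-4.6); s=np.array([np.cos(a),np.sin(a),0]); sy=np.array([-np.sin(a),np.cos(a),0]); zz=np.array([0,0,1.])
O=np.array([638.5,61.,0])
Rp=frame(sy,.7071*s-.7071*zz)
def cur():
    o,R=st(); return np.array(o['position'])*1000,R
E
python3 - <<'E'
from tgt import *
p,R=cur()
plan(p,R,O-60*s+270*zz,Rp,22,255)
E
```

```text
t 4.15 p [ 506.1 -301.7  219.7] F [-0.2 -0.5 -5.2] gap 60.2
[[ 0.223 -0.689  0.689]
 [-0.975 -0.159  0.157]
 [ 0.001 -0.707 -0.707]]
q [-1.137  0.281  1.986  0.996  0.968 -0.428]
   [-0.8, 0.0, -7.6, -15.5, -6.5, 3.3, 255] ,
   [-0.8, 0.0, -7.6, -14.5, -8.6, 3.2, 255] ,
   [-0.8, 0.0, -7.6, -13.3, -10.5, 3.0, 255] ,
   [-0.8, 0.0, -7.6, -11.8, -12.2, 2.9, 255] ,
   [-0.8, 0.0, -7.6, -10.0, -13.7, 2.7, 255] ,
   [-0.8, 0.0, -7.6, -8.2, -14.9, 2.5, 255] ,
   [-0.8, 0.0, -7.6, -6.1, -15.9, 2.3, 255] ,
   [-0.8, 0.0, -7.6, -3.9, -16.6, 2.1, 255] ,
   [-0.8, 0.0, -7.6, -1.7, -17.0, 1.8, 255] ,
   [-0.8, 0.0, -7.6, 0.5, -17.1, 1.6, 255] ,
   [-0.8, 0.0, -7.6, 2.8, -16.9, 1.3, 255] ,
   [-0.8, 0.0, -7.5, 5.0, -16.4, 1.1, 255] ,
   [-0.8, 0.0, -7.6, 7.1, -15.6, 0.9, 255] ,
   [-0.8, 0.0, -7.5, 9.1, -14.5, 0.7, 255] ,
   [-0.8, 0.0, -7.6, 10.9, -13.2, 0.5, 255] ,
   [-0.8, 0.0, -7.6, 12.6, -11.7, 0.3, 255] ,
   [-0.8, 0.0, -7.5, 14.0, -9.9, 0.1, 255] ,
   [-0.8, -0.1, -7.6, 15.2, -8.0, 0.0, 255] ,
   [-0.8, -0.1, -7.5, 16.2, -5.9, -0.1, 255] ,
   [-0.8, 0.0, -7.6, 16.8, -3.8, -0.2, 255] ,
   [-0.9, -0.1, -7.5, 17.1, -1.5, -0.2, 255] ,
   [-0.8, 0.0, -7.6, 17.2, 0.8, -0.3, 255] ,
  end [578.7  65.8 270. ]
```

Emit:
send_rows --pt "-0.8 0 -7.6 -15.5 -6.5 3.3 255" --pt "-0.8 0 -7.6 -14.5 -8.6 3.2 255" --pt "-0.8 0 -7.6 -13.3 -10.5 3 255" --pt "-0.8 0 -7.6 -11.8 -12.2 2.9 255" --pt "-0.8 0 -7.6 -10 -13.7 2.7 255" --pt "-0.8 0 -7.6 -8.2 -15 2.5 255" --pt "-0.8 0 -7.6 -6 -16 2.3 255"

```text
time_s: 5.03
position: [0.5287, -0.1831, 0.2339]
orientation: [-2.672, 0.584, -0.928]
wrist_force: [-0.0, 0.4, -4.8]
finger_gap: 0.0598
```

```bash
python3 - <<'E'
from tgt import *
p,R=cur()
plan(p,R,O-60*s+270*zz,Rp,15,255)
E
```

```text
t 5.03 p [ 528.7 -183.1  233.9] F [-0.   0.4 -4.8] gap 59.8
[[ 0.716 -0.287  0.636]
 [-0.449 -0.888  0.104]
 [ 0.534 -0.36  -0.765]]
q [-0.853  0.121  2.085  0.923  0.756 -1.062]
   [-0.8, 0.0, -7.6, -3.8, -16.6, 2.0, 255] ,
   [-0.8, 0.0, -7.6, -1.5, -16.9, 1.8, 255] ,
   [-0.8, 0.0, -7.5, 0.7, -17.0, 1.5, 255] ,
   [-0.8, 0.0, -7.6, 2.9, -16.8, 1.3, 255] ,
   [-0.8, 0.0, -7.5, 5.1, -16.3, 1.1, 255] ,
   [-0.8, 0.0, -7.6, 7.2, -15.5, 0.8, 255] ,
   [-0.8, 0.0, -7.5, 9.2, -14.4, 0.6, 255] ,
   [-0.8, 0.0, -7.6, 11.0, -13.1, 0.4, 255] ,
   [-0.8, -0.1, -7.5, 12.6, -11.5, 0.3, 255] ,
   [-0.9, 0.0, -7.6, 14.0, -9.8, 0.1, 255] ,
   [-0.8, -0.1, -7.5, 15.2, -7.8, 0.0, 255] ,
   [-0.9, 0.0, -7.6, 16.1, -5.8, -0.2, 255] ,
   [-0.8, -0.1, -7.5, 16.7, -3.6, -0.2, 255] ,
   [-0.9, 0.0, -7.6, 17.0, -1.4, -0.3, 255] ,
   [-0.8, -0.1, -7.5, 17.1, 0.9, -0.3, 255] ,
  end [578.7  65.8 270. ]
```

Emit:
send_rows --pt "-0.8 0 -7.6 -3.8 -16.6 2 255" --pt "-0.8 0 -7.6 -1.5 -17 1.8 255" --pt "-0.8 0 -7.6 0.7 -17 1.5 255" --pt "-0.8 0 -7.6 2.9 -16.8 1.3 255" --pt "-0.8 0 -7.6 5 -16.3 1 255" --pt "-0.8 0 -7.6 7.2 -15.5 0.8 255" --pt "-0.8 0 -7.6 9.2 -14.4 0.6 255" --pt "-0.8 0 -7.6 11 -13 0.4 255"

```text
time_s: 6.02
position: [0.5547, -0.0502, 0.2527]
orientation: [2.655, 0.812, 0.966]
wrist_force: [-0.7, 0.1, -5.0]
finger_gap: 0.06
```

```bash
python3 - <<'E'
from tgt import *
p,R=cur()
plan(p,R,O-60*s+270*zz,Rp,7,255)
E
```

```text
t 6.03 p [554.7 -50.2 252.7] F [-0.7  0.1 -5. ] gap 60.0
[[ 0.635  0.428  0.643]
 [ 0.56  -0.829 -0.001]
 [ 0.532  0.361 -0.766]]
q [-0.381  0.01   2.145  0.655  0.4   -1.507]
   [-0.9, 0.0, -7.5, 12.8, -11.4, 0.3, 255] ,
   [-0.9, -0.1, -7.5, 14.1, -9.6, 0.1, 255] ,
   [-0.8, 0.0, -7.5, 15.3, -7.7, 0.0, 255] ,
   [-0.9, -0.1, -7.5, 16.1, -5.6, -0.2, 255] ,
   [-0.8, 0.0, -7.5, 16.8, -3.5, -0.2, 255] ,
   [-0.9, -0.1, -7.5, 17.0, -1.2, -0.3, 255] ,
   [-0.8, 0.0, -7.5, 17.1, 1.0, -0.3, 255] ,
  end [578.7  65.8 270. ]
```

```bash
cat > kin.py <<'E'
from h import *
from scipy.optimize import least_squares
D=[([-1.461,0.359,1.511,0,1.272,-0.115],[133.7,-584.3,221.9]),([-1.322,0.393,2.091,1.034,0.964,-0.731],[430.3,-320.3,149.4]),([-1.138,0.576,2.092,1.3,0.801,-0.901],[506.2,-302.1,72.2]),([-1.137,.281,1.986,.996,.968,-.428],[506.1,-301.7,219.7]),([-.853,.121,2.085,.923,.756,-1.062],[528.7,-183.1,233.9]),([-.381,.01,2.145,.655,.4,-1.507],[554.7,-50.2,252.7])]
Rz=lambda a:Ro.from_euler('z',a).as_matrix(); Ry=lambda a:Ro.from_euler('y',a).as_matrix()
def basis(q):
    A1=Rz(q[0]); A2=A1@Ry(q[1]); A3=A2@Ry(q[2]); A5=A3@Rz(q[3])@Ry(q[4])
    R=A5@Rz(q[5])
    e=np.eye(3)
    return np.c_[A1[:,0],e[:,2],A2[:,2],A3[:,2],A3[:,0],A5[:,2]],R
A=np.vstack([basis(q)[0] for q,_ in D]); b=np.hstack([p for _,p in D])
L,res,rk,sv=np.linalg.lstsq(A,b,rcond=None)
def fk(q):
    B,R=basis(q); return B@L,R
lo=np.array([-2.97,-1.01,.21,-.96,.2,-2.98]);hi=np.array([2.97,2.36,2.38,4.11,2.71,2.98])
def ik(p,Rt,q0):
    def f(q):
        pp,R=fk(q); return np.r_[(pp-p)/100,Ro.from_matrix(R.T@Rt).as_rotvec()]
    r=least_squares(f,np.clip(q0,lo+.01,hi-.01),bounds=(lo,hi)); return r.x,np.abs(r.fun).max()
if __name__=='__main__':
    print(L,rk,np.round(A@L-b,1)); print(np.round(fk(D[-1][0])[1],3))
    from tgt import *
    q0=[-.1,.01,2.1,.3,.3,-1.4]
    for dx in(-60,-30,-22,-7):
      for z in(100,165,200,250):
        for lean in (45,):
          l=np.radians(lean); Rt=frame(sy,np.sin(l)*s-np.cos(l)*zz)
          q,e=ik(O+dx*s+z*zz,Rt,q0); print(dx,z,lean,np.round(q,2),round(e,4))
E
python3 kin.py
```

```text
[-75.11274506 272.00060729 731.4861972  474.71950522 129.50302052
 485.07271954] 6 [-68.3  -9.2 -13.8   0.2  16.5  -0.    6.3  -7.1 -11.2   0.2   6.6   8.2
 -10.9  -6.5   7.3  -4.3 -46.3   9.5]
[[-0.635 -0.427  0.643]
 [-0.56   0.829 -0.002]
 [-0.532 -0.361 -0.766]]
-60 100 45 [ 0.38  0.42  2.38  3.87  0.49 -1.9 ] 0.0146
-60 165 45 [ 0.36  0.26  2.34  4.11  0.36 -2.19] 0.0132
-60 200 45 [ 0.27  0.14  2.2  -0.96  0.24  2.79] 0.0932
-60 250 45 [ 0.33  0.06  2.18 -0.96  0.33  2.81] 0.0363
-30 100 45 [ 0.33  0.44  2.34  3.8   0.48 -1.88] 0.0
-30 165 45 [ 0.31  0.28  2.29  4.11  0.33 -2.23] 0.0114
-30 200 45 [ 0.25  0.17  2.16 -0.96  0.22  2.77] 0.0842
-30 250 45 [ 0.3   0.1   2.14 -0.96  0.3   2.79] 0.0292
-22 100 45 [ 0.32  0.44  2.33  3.8   0.46 -1.89] 0.0
-22 165 45 [ 0.3   0.29  2.28  4.11  0.32 -2.24] 0.0113
-22 200 45 [ 0.24  0.18  2.15 -0.96  0.22  2.76] 0.0817
-22 250 45 [ 0.29  0.11  2.13 -0.96  0.3   2.78] 0.0272
-7 100 45 [ 0.3   0.45  2.3   3.8   0.44 -1.91] 0.0
-7 165 45 [ 0.29  0.3   2.25  4.11  0.3  -2.26] 0.0114
-7 200 45 [ 0.25  0.24  2.24  4.11  0.25 -2.3 ] 0.0393
-7 250 45 [ 0.28  0.13  2.11 -0.96  0.29  2.77] 0.0234
```

```bash
sed -i 's/A1\[:,0\],e\[:,2\]/A1[:,0],A1[:,1],e[:,2]/; s/R=A5@Rz(q\[5\])/R=A5@Rz(q[5]+np.pi)/' kin.py; python3 kin.py
```

```text
[2.00221994e-01 6.90326269e+01 2.65761656e+02 6.11194134e+02
 4.32951119e+02 1.12068257e+02 3.81272665e+02] 7 [ 0.2 -0.   0.1 -0.   0.1 -0.2  0.1 -0.1  0.2  0.2  0.2 -0.  -0.2 -0.1
 -0.2 -0.  -0.2  0.1]
[[ 0.635  0.427  0.643]
 [ 0.56  -0.829 -0.002]
 [ 0.532  0.361 -0.766]]
-60 100 45 [ 0.1   0.36  2.13 -0.96  0.2  -0.46] 0.2271
-60 165 45 [ 0.1   0.23  2.15 -0.96  0.2  -0.47] 0.1281
-60 200 45 [ 0.1   0.17  2.16 -0.96  0.2  -0.48] 0.0726
-60 250 45 [ 0.07  0.07  2.15 -0.66  0.2  -0.81] 0.0159
-30 100 45 [ 0.09  0.39  2.08 -0.96  0.2  -0.46] 0.2111
-30 165 45 [ 0.09  0.27  2.1  -0.96  0.2  -0.48] 0.117
-30 200 45 [ 0.09  0.21  2.11 -0.96  0.2  -0.49] 0.0642
-30 250 45 [ 0.06  0.11  2.1  -0.58  0.2  -0.9 ] 0.0169
-22 100 45 [ 0.09  0.4   2.07 -0.96  0.2  -0.47] 0.2068
-22 165 45 [ 0.09  0.28  2.09 -0.96  0.2  -0.48] 0.1138
-22 200 45 [ 0.09  0.22  2.1  -0.96  0.2  -0.49] 0.0617
-22 250 45 [ 0.06  0.12  2.08 -0.56  0.2  -0.92] 0.0167
-7 100 45 [ 0.09  0.41  2.04 -0.96  0.2  -0.47] 0.1984
-7 165 45 [ 0.09  0.3   2.07 -0.96  0.2  -0.49] 0.1077
-7 200 45 [ 0.09  0.24  2.07 -0.96  0.2  -0.49] 0.0568
-7 250 45 [ 0.05  0.14  2.06 -0.52  0.2  -0.96] 0.016
```

```bash
cat > sr.py <<'E'
from kin import *
from tgt import *
qc=np.array([-.381,.01,2.145,.655,.4,-1.507])
out=[]
for x in(480,520,560):
  for y in(-220,-160,-100):
    for ps in range(-60,91,15):
      a=np.radians(ps);u=np.array([np.cos(a),np.sin(a),0]);v=np.array([-np.sin(a),np.cos(a),0])
      Rt=frame(v,.7071*u-.7071*zz)
      q,e=ik(np.array([x,y,20.]),Rt,qc)
      if e<1e-3 and min((q-lo).min(),(hi-q).min())>.1:
        out.append((np.abs(q-qc).max(),x,y,ps,np.round(q,2)))
out.sort(key=lambda t:t[0])
for t in out[:12]: print(t)
E
python3 sr.py
cat > sr.py <<'E'
from kin import *
from tgt import *
seeds=[np.array(s_) for s_ in([-.4,.3,2.1,.9,.5,-1.5],[-.8,.5,2.0,1.3,.8,-2.2],[-.8,.5,2.0,1.3,.8,2.],[-.6,.6,2.0,-.6,.6,0.5],[-.4,.6,2,3,.5,0],[0,.6,1.9,2.4,.6,-2])]
out=[]
for x in(480,530,580):
  for y in(-300,-230,-160,-100):
    for ps in range(-75,91,15):
      a=np.radians(ps);u=np.array([np.cos(a),np.sin(a),0]);v=np.array([-np.sin(a),np.cos(a),0])
      Rt=frame(v,.7071*u-.7071*zz)
      for i,s0 in enumerate(seeds):
        q,e=ik(np.array([x,y,20.]),Rt,s0)
        if e<1e-3:
          out.append((min((q-lo).min(),(hi-q).min()),x,y,ps,i,np.round(q,2)))
out.sort(key=lambda t:-t[0])
print(len(out))
for t in out[:14]: print(t)
E
python3 sr.py
```

```text
232
(np.float64(0.9499442499587976), 480, -300, 90, 2, array([-0.96,  0.89,  1.36,  0.42,  1.58,  2.03]))
(np.float64(0.9499442499587745), 480, -300, 90, 3, array([-0.96,  0.89,  1.36,  0.42,  1.58,  2.03]))
(np.float64(0.94994424995877), 480, -300, 90, 4, array([-0.96,  0.89,  1.36,  0.42,  1.58,  2.03]))
(np.float64(0.8869774531727752), 530, -300, 90, 3, array([-0.91,  0.93,  1.27,  0.45,  1.61,  2.09]))
(np.float64(0.8869774531664119), 530, -300, 90, 2, array([-0.91,  0.93,  1.27,  0.45,  1.61,  2.09]))
(np.float64(0.886977453166204), 530, -300, 90, 4, array([-0.91,  0.93,  1.27,  0.45,  1.61,  2.09]))
(np.float64(0.8846943000037628), 530, -230, 90, 4, array([-0.85,  0.88,  1.4 ,  0.49,  1.51,  2.1 ]))
(np.float64(0.8846943000037615), 530, -230, 90, 3, array([-0.85,  0.88,  1.4 ,  0.49,  1.51,  2.1 ]))
(np.float64(0.8846943000037477), 530, -230, 90, 2, array([-0.85,  0.88,  1.4 ,  0.49,  1.51,  2.1 ]))
(np.float64(0.8821840561835803), 480, -230, 90, 3, array([-0.91,  0.84,  1.5 ,  0.45,  1.48,  2.03]))
(np.float64(0.8821840554998832), 480, -230, 90, 4, array([-0.91,  0.84,  1.5 ,  0.45,  1.48,  2.03]))
(np.float64(0.8821840553893958), 480, -230, 90, 2, array([-0.91,  0.84,  1.5 ,  0.45,  1.48,  2.03]))
(np.float64(0.8651927244790052), 480, -300, 75, 2, array([-1.04,  0.85,  1.49,  0.53,  1.44,  2.11]))
(np.float64(0.8651927240785633), 480, -300, 75, 3, array([-1.04,  0.85,  1.49,  0.53,  1.44,  2.11]))
```

```bash
cat >> sr.py <<'E'
print('neg')
o2=[t for t in out if t[5][5]<0.8]
for t in o2[::2][:14]: print(t)
E
sed -i 's/range(-75,91,15)/range(-150,151,30)/' sr.py; python3 sr.py | sed -n '/neg/,$p'
```

```text
neg
(np.float64(0.1851987610545235), 580, -300, -120, 3, array([-0.19,  0.87,  1.43, -0.77,  1.27,  0.74]))
(np.float64(0.1851987610508915), 580, -300, -120, 1, array([-0.19,  0.87,  1.43, -0.77,  1.27,  0.74]))
```

```bash
cat > jp.py <<'E'
from kin import *
from tgt import *
def rows_from(qs,R0,p0,grip,show=True):
    """rows following fk of qs, from pose p0,R0"""
    p,R=p0.copy(),R0.copy()
    for k,q in enumerate(qs):
        pt,Rt=fk(q)
        row=np.round(np.r_[np.degrees(Ro.from_matrix(R.T@Rt).as_rotvec()),R.T@(pt-p)],1)+0.
        print('  ',row.tolist()+[grip],', #',k,np.round(pt+R@np.zeros(3)).tolist())
        p=p+R@row[3:]; R=R@Ro.from_rotvec(np.radians(row[:3])).as_matrix()
    return p,R
# carton corners in tool frame (deep, grip at gx=-5,gz=85.7)
def deep_corners_tool():
    # carton axes in tool frame at grasp: tool x=-cy; tool z=.7071cx-.7071cz; tool y = z x x
    tz=np.array([.7071,0,-.7071]); tx=np.array([0,-1.,0]); ty=np.cross(tz,tx); C=np.c_[tx,ty,tz] # cols tool axes in carton
    tcp=np.array([-5,0,85.7])+19*tz
    K=np.array([[a,b,c] for a in(-28,28) for b in(-30,30) for c in(0,130.)])
    return (K-tcp)@C
E
cat > j1.py <<'E'
from jp import *
p,R=cur(); qc=np.array(bot.get_obs()['q'])
a=np.radians(90);u=np.array([np.cos(a),np.sin(a),0]);v=np.array([-np.sin(a),np.cos(a),0])
Rt=frame(v,.7071*u-.7071*zz)
qt,e=ik(np.array([500,-240,130.]),Rt,[-.9,.85,1.45,.45,1.5,2.05]); print('qt',np.round(qt,3),e)
w=np.array([-0.85,.12,2.05,.95,.85,-.5])
n=36
from scipy.interpolate import CubicSpline
t=np.linspace(0,1,n+1)[1:]; t=t*t*(3-2*t)*.5+t*.5
qs=CubicSpline([0,.4,1],np.array([qc,w,qt]))(t)
K=deep_corners_tool()
zmin=[(fk(q)[0]+K@fk(q)[1].T)[:,2].min() for q in qs]; print('zmin',np.round(zmin))
d=np.diff(np.vstack([qc,qs]),axis=0)/.125; print('max qd',np.abs(d).max(0))
print('qmin',qs.min(0),'max',qs.max(0))
rows_from(qs,R,p,255)
E
python3 j1.py
```

```text
t 6.03 p [554.7 -50.2 252.7] F [-0.7  0.1 -5. ] gap 60.0
[[ 0.635  0.428  0.643]
 [ 0.56  -0.829 -0.001]
 [ 0.532  0.361 -0.766]]
q [-0.381  0.01   2.145  0.655  0.4   -1.507]
qt [-0.892  0.721  1.411  0.462  1.661  2.134] 2.2737367544323206e-15
zmin [197. 193. 189. 186. 182. 179. 176. 174. 172. 171. 171. 172. 173. 175.
 178. 181. 184. 182. 179. 175. 172. 168. 164. 160. 157. 153. 149. 145.
 141. 137. 133. 128. 124. 119. 115. 110.]
max qd [0.27874161 0.26957201 0.28894618 0.27874812 0.35690043 1.14273114]
qmin [-0.97132325  0.0099796   1.41095112  0.46216983  0.4158391  -1.48008946] max [-0.40454196  0.72096407  2.14789078  0.95212835  1.66051758  2.13399286]
   [0.2, -0.1, 3.7, -6.2, 3.3, -0.9, 255] , # 0 [552.0, -56.0, 251.0]
   [0.3, -0.1, 4.2, -6.1, 4.5, -0.9, 255] , # 1 [549.0, -63.0, 250.0]
   [0.3, -0.1, 4.6, -5.9, 5.2, -0.9, 255] , # 2 [546.0, -71.0, 249.0]
   [0.3, 0.0, 5.1, -5.3, 6.1, -1.1, 255] , # 3 [543.0, -78.0, 248.0]
   [0.4, 0.0, 5.5, -4.4, 6.7, -1.1, 255] , # 4 [541.0, -86.0, 247.0]
   [0.5, 0.1, 5.9, -3.2, 7.3, -1.1, 255] , # 5 [539.0, -94.0, 247.0]
   [0.6, 0.1, 6.
[... 1407 characters left out ...]
.4, 7.4, 9.2, 1.4, 3.1, 255] , # 26 [542.0, -215.0, 212.0]
   [-2.9, 0.8, 7.3, 10.1, 0.4, 3.4, 255] , # 27 [538.0, -218.0, 203.0]
   [-2.9, 1.5, 7.2, 10.5, -0.9, 3.6, 255] , # 28 [534.0, -220.0, 193.0]
   [-2.5, 1.8, 6.9, 10.5, -2.3, 3.7, 255] , # 29 [529.0, -223.0, 183.0]
   [-2.2, 2.2, 6.6, 10.3, -3.7, 3.9, 255] , # 30 [523.0, -226.0, 173.0]
   [-1.8, 2.5, 6.3, 9.5, -4.9, 3.9, 255] , # 31 [518.0, -229.0, 163.0]
   [-1.3, 2.5, 6.0, 8.5, -6.0, 3.8, 255] , # 32 [513.0, -232.0, 154.0]
   [-1.0, 2.6, 5.5, 7.2, -6.6, 3.6, 255] , # 33 [508.0, -234.0, 145.0]
   [-0.6, 2.4, 5.0, 5.9, -6.8, 3.4, 255] , # 34 [504.0, -237.0, 137.0]
   [-0.3, 2.2, 4.4, 4.5, -6.6, 3.0, 255] , # 35 [500.0, -240.0, 130.0]
```

Emit:
send_rows --pt "0.2 -0.1 3.7 -6.2 3.3 -0.9 255" --pt "0.3 -0.1 4.2 -6.1 4.5 -0.9 255" --pt "0.3 -0.1 4.6 -5.9 5.2 -0.9 255" --pt "0.3 0 5.1 -5.3 6.1 -1.1 255" --pt "0.4 0 5.5 -4.4 6.7 -1.1 255" --pt "0.5 0.1 5.9 -3.2 7.3 -1.1 255" --pt "0.6 0.1 6.2 -1.8 7.6 -1.2 255" --pt "0.7 0.1 6.5 -0.3 7.7 -1.1 255"

```text
time_s: 7.02
position: [0.5372, -0.1127, 0.2488]
orientation: [-2.862, 0.185, -1.027]
wrist_force: [-0.7, -0.4, -4.7]
finger_gap: 0.0599
```

Emit:
send_rows --pt "0.7 0.1 6.7 1.3 7.6 -1.2 255" --pt "0.9 0 6.9 2.8 7.2 -1.1 255" --pt "1 -0.1 7.1 4.2 6.5 -1.1 255" --pt "1.1 -0.2 7.2 5.3 5.7 -1 255" --pt "1.1 -0.4 7.4 6.2 4.6 -0.9 255" --pt "1.1 -0.7 7.5 6.7 3.6 -0.8 255" --pt "1.1 -0.9 7.5 7.1 2.6 -0.6 255" --pt "0.9 -1.2 7.6 6.9 1.6 -0.4 255"

```text
time_s: 8.02
position: [0.5473, -0.1726, 0.259]
orientation: [-2.137, 1.289, -0.67]
wrist_force: [-1.2, -1.0, -4.4]
finger_gap: 0.0603
```

Emit:
send_rows --pt "0.7 -1.4 7.7 6.7 1 -0.2 255" --pt "0.3 -1.7 7.7 6.3 0.5 0 255" --pt "0 -1.9 7.8 5.8 0.5 0.4 255" --pt "-0.5 -1.9 7.7 5.5 0.6 0.6 255" --pt "-1 -2 7.8 5.3 0.9 1 255" --pt "-1.4 -1.8 7.7 5.4 1.5 1.3 255" --pt "-2 -1.6 7.8 5.7 1.9 1.7 255" --pt "-2.3 -1.3 7.7 6.5 2.2 2.1 255"

```text
time_s: 9.02
position: [0.5521, -0.2117, 0.2376]
orientation: [-1.226, 2.007, 0.152]
wrist_force: [0.0, 0.5, -4.4]
finger_gap: 0.0599
```

Emit:
send_rows --pt "-2.7 -0.7 7.6 7.3 2.3 2.4 255" --pt "-2.9 -0.3 7.6 8.3 2 2.8 255" --pt "-3.1 0.4 7.4 9.2 1.4 3.1 255" --pt "-2.9 0.8 7.3 10.1 0.4 3.4 255" --pt "-2.9 1.5 7.2 10.5 -0.9 3.6 255" --pt "-2.5 1.8 6.9 10.5 -2.3 3.7 255" --pt "-2.2 2.2 6.6 10.3 -3.7 3.9 255" --pt "-1.8 2.5 6.3 9.5 -4.9 3.9 255"

```text
time_s: 10.02
position: [0.5191, -0.2331, 0.1642]
orientation: [-0.371, 2.632, 1.0]
wrist_force: [0.1, -0.6, -4.3]
finger_gap: 0.0599
```

Emit:
send_rows --pt "-1.3 2.5 6 8.5 -6 3.8 255" --pt "-1 2.6 5.5 7.2 -6.6 3.6 255" --pt "-0.6 2.4 5 5.9 -6.8 3.4 255" --pt "-0.3 2.2 4.4 4.5 -6.6 3 255" --pt "0 0 0 0 0 0 255"

```text
time_s: 10.65
position: [0.5015, -0.2436, 0.1305]
orientation: [0.009, 2.895, 1.199]
wrist_force: [-0.3, 0.6, -5.1]
finger_gap: 0.06
```

```bash
cat > j2.py <<'E'
from jp import *
g=grab('scene');f=grab('top')
p,R=cur()
crop(g,'s7.png',130,0,290,160,4);crop(f,'t7.png',260,180,400,300,5)
a=np.radians(90);u=np.array([np.cos(a),np.sin(a),0]);v=np.array([-np.sin(a),np.cos(a),0])
Rt=frame(v,.7071*u-.7071*zz)
plan(p,R,np.array([500,-240,26.]),Rt,8,255)
E
python3 j2.py
```

```text
t 10.75 p [ 501.3 -242.7  131.4] F [-0.2 -0.7 -5.3] gap 60.0
[[-1.     0.     0.009]
 [ 0.006  0.707  0.707]
 [-0.006  0.707 -0.707]]
q [-0.896  0.72   1.409  0.467  1.66   2.133]
   [0.0, 0.1, 0.0, 0.2, -9.1, 9.6, 255] ,
   [0.0, 0.1, 0.0, 0.2, -9.1, 9.6, 255] ,
   [0.0, 0.1, 0.0, 0.2, -9.1, 9.5, 255] ,
   [0.0, 0.0, 0.0, 0.2, -9.1, 9.6, 255] ,
   [0.0, 0.1, 0.0, 0.2, -9.1, 9.5, 255] ,
   [0.0, 0.0, 0.0, 0.2, -9.1, 9.6, 255] ,
   [0.0, 0.1, 0.0, 0.2, -9.0, 9.5, 255] ,
   [0.0, 0.0, 0.0, 0.2, -9.1, 9.6, 255] ,
  end [ 500.  -240.    25.9]
```

View pics/s7.png

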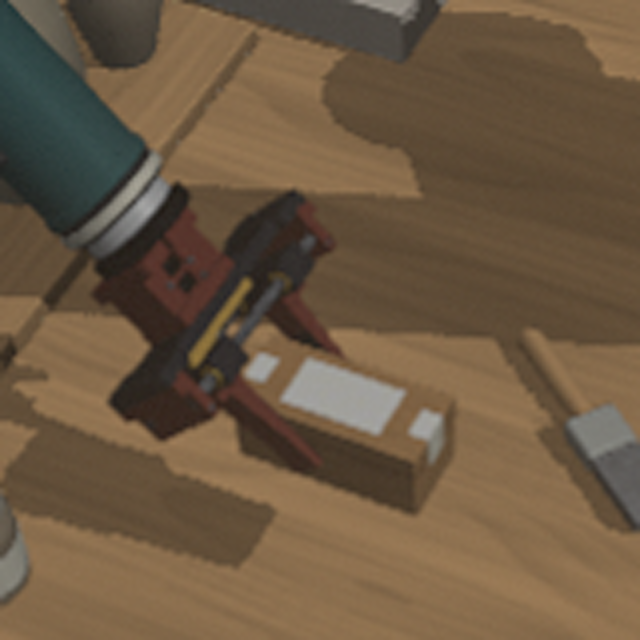

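View pics/t7.png

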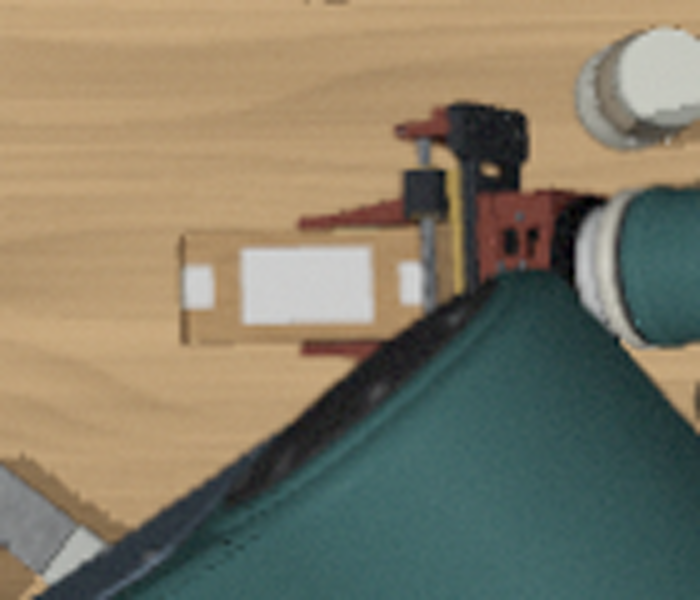

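```bash
python3 - <<'E'
from h import *
for n,b in(('top',(300,228,340,248)),('scene',(195,85,240,115))):
    X=cloud(load(n))*1000; P=X[b[1]:b[3],b[0]:b[2]].reshape(-1,3); 
    m=(P[:,2]>150)&(P[:,2]<185); P=P[m]
    co,_,_,_=np.linalg.lstsq(np.c_[P[:,:2]-[500,-233],np.ones(len(P))],P[:,2],rcond=None)
    print(n,len(P),'slope deg x,y',np.degrees(co[:2]),'z at mid',co[2])
E
```

```text
top 792 slope deg x,y [ 0.31112751 -0.20065721] z at mid 167.4471771085312
scene 1047 slope deg x,y [-2.77121356 -0.83700948] z at mid 164.91067581553818
```

Emit:
send_rows --pt "0 0 0 0 -8 8 255" --pt "0 0 0 0 -11 11 255" --pt "0 0 0 0 -13 13 255" --pt "0 0 0 0 -13 13 255" --pt "0 0 0 0 -12 12 255" --pt "0 0 0 0 -9 9 255" --pt "0 0 0 0 -5 5 255" --pt "0 0 0 0 -2 2 255"

```text
time_s: 11.75
position: [0.5016, -0.2413, 0.0282]
orientation: [0.003, 2.897, 1.201]
wrist_force: [0.1, -0.1, -4.8]
finger_gap: 0.06
```

Emit:
send_rows --pt "0 0 0 0 -1 1 255" --pt "0 0 0 0 -1 1 255" --pt "0 0 0 0 0 0 255"

```text
time_s: 12.12
position: [0.5017, -0.2414, 0.0259]
orientation: [0.003, 2.897, 1.2]
wrist_force: [-0.9, -0.1, -4.5]
finger_gap: 0.0596
```

Emit:
send_rows --pt "0 0 0 0 -1.5 1.5 255" --pt "0 0 0 0 -1 1 255" --pt "0 0 0 0 -0.7 0.7 255" --pt "0 0 0 0 0 0 255"

```text
time_s: 12.62
position: [0.5016, -0.2412, 0.021]
orientation: [0.003, 2.897, 1.201]
wrist_force: [0.2, -0.5, -4.2]
finger_gap: 0.0599
```

Emit:
send_rows --pt "0 0 0 0 -0.5 0.5 255" --pt "0 0 0 0 0 0 255"

```text
time_s: 12.88
position: [0.5017, -0.2413, 0.0205]
orientation: [0.003, 2.897, 1.201]
wrist_force: [-0.3, -0.2, -3.1]
finger_gap: 0.0601
```

Emit:
send_rows --pt "0 0 0 0 -0.4 0.4 255" --pt "0 0 0 0 0 0 255"

```text
time_s: 13.12
position: [0.5017, -0.2413, 0.0204]
orientation: [0.003, 2.897, 1.201]
wrist_force: [-0.1, -1.8, 1.9]
finger_gap: 0.0599
```

Emit:
send_rows --pt "0 0 0 0 0 0 70" --pt "0 0 0 0 0 0 40" --pt "0 0 0 0 0 0 0" --pt "0 0 0 0 0 0 0" --pt "0 0 0 0 0 -15 0" --pt "0 0 0 0 0 -30 0" --pt "0 0 0 0 0 -35 0" --pt "0 0 0 0 0 -20 0"

```text
time_s: 14.12
position: [0.5015, -0.3145, 0.0924]
orientation: [0.003, 2.897, 1.196]
wrist_force: [0.3, 0.6, -0.6]
finger_gap: 0.0878
```

```bash
cat > j3.py <<'E'
from jp import *
p,R=cur()
Rt=frame([-1,0,0],[0,0,-1])
q,e=ik(np.array([501.7,-234,120]),Rt,[-.5,.5,1.5,0,1.3,2.5]); print(np.round(q,2),e)
q,e=ik(np.array([501.7,-234,16]),Rt,[-.5,.5,1.5,0,1.3,2.5]); print(np.round(q,2),e)
plan(p,R,np.array([501.7,-234,120.]),Rt,7,0)
E
python3 j3.py
```

```text
t 14.12 p [ 501.5 -314.5   92.4] F [ 0.3  0.6 -0.6] gap 87.8
[[-1.    -0.001  0.008]
 [ 0.005  0.709  0.705]
 [-0.006  0.706 -0.709]]
q [-0.954  0.826  1.282  0.431  1.7    2.096]
[-0.56  0.41  1.72 -0.    1.01  2.58] 2.2737367544323206e-15
[-0.56  0.56  1.8  -0.    0.78  2.58] 1.7016801819069814e-14
   [6.4, 0.1, 0.0, 0.0, 10.9, 5.3, 0] ,
   [6.4, 0.1, 0.0, 0.0, 11.5, 4.1, 0] ,
   [6.4, 0.0, 0.0, 0.0, 11.8, 2.8, 0] ,
   [6.4, 0.1, 0.0, 0.0, 12.1, 1.4, 0] ,
   [6.4, 0.0, 0.0, 0.0, 12.2, 0.1, 0] ,
   [6.4, 0.1, 0.0, 0.0, 12.1, -1.3, 0] ,
   [6.5, 0.0, -0.1, -0.1, 11.8, -2.6, 0] ,
  end [ 501.7 -234.   120. ]
```

Emit:
send_rows --pt "6.4 0 0 0 10.9 5.3 0" --pt "6.4 0 0 0 11.5 4.1 0" --pt "6.4 0 0 0 11.8 2.8 0" --pt "6.4 0 0 0 12 1.4 0" --pt "6.4 0 0 0 12 0 0" --pt "6.4 0 0 0 12 -1.3 0" --pt "6.5 0 0 0 11.8 -2.6 0" --pt "0 0 0 0 0 0 0"

```text
time_s: 15.12
position: [0.5013, -0.23, 0.1197]
orientation: [0.001, 3.137, 0.003]
wrist_force: [-0.8, -0.4, -0.7]
finger_gap: 0.088
```

```bash
python3 - <<'E'
from tgt import *
f=grab('top','top8.png');g=grab('scene','scene8.png'); p,R=cur()
for n,b in(('top',(280,200,360,260)),('scene',(165,60,270,150))):
    X=cloud(load(n))*1000; P=X[b[1]:b[3],b[0]:b[2]].reshape(-1,3); L=(P-p)@R
    m=(P[:,2]>48)&(P[:,2]<64); P=P[m]
    r=cv2.minAreaRect(P[:,:2].astype(np.float32)); print(n,len(P),r,P.mean(0))
E
```

```text
t 15.22 p [ 501.8 -232.4  119. ] F [-0.  -0.4 -0.3] gap 87.4
[[-1.     0.003  0.005]
 [ 0.003  1.     0.003]
 [-0.005  0.003 -1.   ]]
q [-0.562  0.407  1.731  0.006  1.001  2.58 ]
top 142 ((502.2120361328125, -212.60032653808594), (83.1187744140625, 59.66474151611328), 88.9579849243164) [ 509.24089947 -186.37166522   56.15049899]
scene 771 ((502.255859375, -233.76290893554688), (136.2694549560547, 64.71611785888672), 89.03843688964844) [ 506.26807121 -226.01621499   54.55833417]
```

View pics/scene8.png

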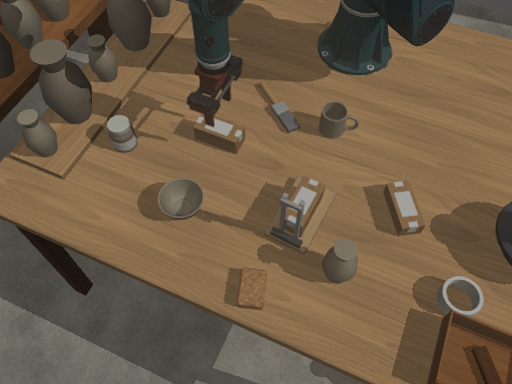

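View pics/top8.png

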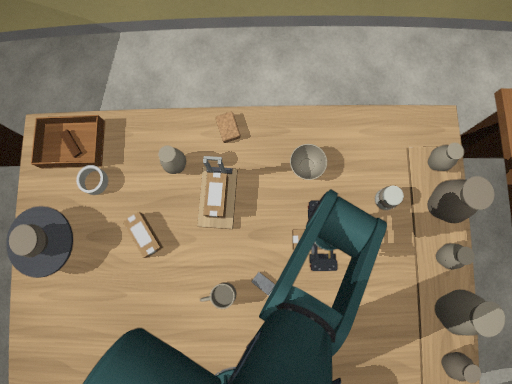

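Emit:
send_rows --pt "0 0 0.4 0 -1 12 0" --pt "0 0 0.4 0 0 22 0" --pt "0 0 0 0 0 24 0" --pt "0 0 0 0 0 22 0" --pt "0 0 0 0 0 16 0" --pt "0 0 0 0 0 7 0" --pt "0 0 0 0 0 0 60"

```text
time_s: 16.1
position: [0.5015, -0.233, 0.0148]
orientation: [0.029, 3.138, 0.004]
wrist_force: [-0.1, -1.0, 0.2]
finger_gap: 0.0812
```

Emit:
send_rows --pt "0 0 0 0 0 0 78" --pt "0 0 0 0 0 0 90" --pt "0 0 0 0 0 0 255" --pt "0 0 0 0 0 0 255" --pt "0 0 0 0 0 0 255"

```text
time_s: 16.73
position: [0.5021, -0.233, 0.016]
orientation: [0.028, 3.136, 0.002]
wrist_force: [-0.6, 0.0, 5.8]
finger_gap: 0.06
```

```bash
python3 - <<'E'
from tgt import *
p,R=cur()
E
```

```text
t 16.73 p [ 502.1 -233.    16. ] F [-0.6  0.   5.8] gap 60.0
[[-1.     0.018  0.005]
 [ 0.018  1.     0.001]
 [-0.005  0.002 -1.   ]]
q [-0.562  0.558  1.806  0.006  0.774  2.593]
```

```bash
python3 - <<'E'
from tgt import *
p,R=cur()
Rt=frame(-sy,-zz)
print('lift');p,R=plan(p,R,p+[0,0,144],R,6,255)
print('go');plan(p,R,O-15*s+150*zz,Rt,16,255)
E
```

```text
t 16.73 p [ 502.1 -233.    16. ] F [-0.6  0.   5.8] gap 60.0
[[-1.     0.018  0.005]
 [ 0.018  1.     0.001]
 [-0.005  0.002 -1.   ]]
q [-0.562  0.558  1.806  0.006  0.774  2.593]
lift
   [0.0, 0.0, 0.0, -0.1, 0.0, -24.0, 255] ,
   [0.0, 0.0, 0.0, -0.1, 0.0, -24.0, 255] ,
   [0.0, 0.0, 0.0, -0.1, 0.1, -24.0, 255] ,
   [0.0, 0.0, 0.0, -0.1, 0.0, -24.0, 255] ,
   [0.0, 0.0, 0.0, -0.2, 0.1, -24.0, 255] ,
   [0.0, 0.0, 0.0, -0.1, 0.0, -24.0, 255] ,
  end [ 502.1 -233.1  160. ]
go
   [0.0, 0.0, -5.4, -7.3, 18.6, 0.7, 255] ,
   [0.0, 0.0, -5.4, -9.0, 17.8, 0.7, 255] ,
   [0.0, 0.0, -5.4, -10.6, 16.9, 0.7, 255] ,
   [0.0, 0.0, -5.4, -12.2, 15.8, 0.7, 255] ,
   [0.0, 0.0, -5.4, -13.6, 14.6, 0.7, 255] ,
   [0.0, 0.0, -5.4, -14.9, 13.3, 0.7, 255] ,
   [0.0, 0.0, -5.4, -16.1, 11.8, 0.7, 255] ,
   [0.0, 0.0, -5.4, -17.1, 10.2, 0.7, 255] ,
   [0.0, 0.0, -5.4, -18.0, 8.6, 0.7, 255] ,
   [0.0, 0.0, -5.4, -18.7, 6.9, 0.7, 255] ,
   [0.0, 0.0, -5.4, -19.3, 5.0, 0.7, 255] ,
   [-0.1, 0.0, -5.4, -19.7, 3.2, 0.7, 255] ,
   [0.0, 0.0, -5.4, -19.9, 1.4, 0.7, 255] ,
   [-0.1, 0.1, -5.4, -19.9, -0.5, 0.6, 255] ,
   [0.0, 0.0, -5.4, -19.8, -2.4, 0.6, 255] ,
   [-0.1, 0.1, -5.4, -19.5, -4.3, 0.7, 255] ,
  end [623.5  62.2 150. ]
```

Emit:
send_rows --pt "0 0 0 0 0 -8 255" --pt "0 0 0 0 0 -20 255" --pt "0 0 0 0 0 -30 255" --pt "0 0 0 0 0 -35 255" --pt "0 0 0 0 0 -30 255" --pt "0 0 0 0 0 -21 255"

```text
time_s: 17.48
position: [0.5008, -0.2328, 0.1605]
orientation: [0.028, 3.137, 0.003]
wrist_force: [0.4, 0.3, -5.4]
finger_gap: 0.0598
```

Emit:
send_rows --pt "0 0 -5.4 -7.3 18.6 0.7 255" --pt "0 0 -5.4 -9 17.8 0.7 255" --pt "0 0 -5.4 -10.6 17 0.7 255" --pt "0 0 -5.4 -12.2 15.8 0.7 255" --pt "0 0 -5.4 -13.6 14.6 0.7 255" --pt "0 0 -5.4 -15 13.3 0.7 255" --pt "0 0 -5.4 -16 11.8 0.7 255" --pt "0 0 -5.4 -17 10.2 0.7 255"

```text
time_s: 18.48
position: [0.5611, -0.0845, 0.1538]
orientation: [-1.134, 2.926, 0.002]
wrist_force: [0.2, -0.6, -4.2]
finger_gap: 0.0601
```

```bash
python3 - <<'E'
from tgt import *
p,R=cur()
Rt=frame(-sy,-zz)
plan(p,R,O-15*s+150*zz,Rt,8,255)
E
```

```text
t 18.48 p [561.1 -84.5 153.8] F [ 0.2 -0.6 -4.2] gap 60.1
[[-0.739 -0.674  0.003]
 [-0.674  0.739  0.003]
 [-0.004  0.    -1.   ]]
q [-0.273  0.383  1.663  0.004  1.094  2.127]
   [0.0, 0.0, -5.4, -18.1, 8.3, 0.5, 255] ,
   [0.0, 0.0, -5.4, -18.8, 6.5, 0.5, 255] ,
   [0.0, 0.0, -5.4, -19.4, 4.8, 0.6, 255] ,
   [0.0, 0.0, -5.4, -19.7, 2.9, 0.5, 255] ,
   [0.0, 0.0, -5.4, -19.9, 1.0, 0.6, 255] ,
   [0.0, 0.1, -5.3, -19.9, -0.8, 0.5, 255] ,
   [-0.1, 0.0, -5.4, -19.7, -2.7, 0.5, 255] ,
   [0.0, 0.1, -5.3, -19.5, -4.5, 0.6, 255] ,
  end [623.5  62.2 150. ]
```

Emit:
send_rows --pt "0 0 -5.4 -18 8.3 0.5 255" --pt "0 0 -5.4 -18.8 6.5 0.5 255" --pt "0 0 -5.4 -19.4 4.8 0.6 255" --pt "0 0 -5.4 -19.7 2.9 0.5 255" --pt "0 0 -5.4 -20 1 0.6 255" --pt "0 0.1 -5.3 -20 -0.8 0.5 255" --pt "0 0 -5.4 -19.7 -2.7 0.5 255" --pt "0 0.1 -5.3 -19.5 -4.5 0.6 255"

```text
time_s: 19.48
position: [0.6239, 0.0619, 0.1498]
orientation: [-2.129, 2.31, -0.003]
wrist_force: [-0.7, -0.4, -4.8]
finger_gap: 0.0604
```

Emit:
send_rows --pt "0 0 0 0 0 0 255" --pt "0 0 0 0 0 0 255"

```text
time_s: 19.73
position: [0.6238, 0.0608, 0.15]
orientation: [-2.124, 2.314, -0.004]
wrist_force: [0.2, 0.4, -4.7]
finger_gap: 0.06
```

```bash
python3 - <<'E'
from tgt import *
f=grab('top');g=grab('scene'); p,R=cur()
crop(f,'t9.png',180,130,270,250,5);crop(g,'s9.png',240,100,360,260,4)
Rt=frame(-sy,-zz)
print(np.degrees(Ro.from_matrix(R.T@Rt).as_rotvec()), R.T@(O-15*s+150*zz-p))
E
```

```text
t 19.82 p [624.1  60.5 150.2] F [-0.4  0.1 -4.1] gap 60.1
[[-0.086 -0.996  0.002]
 [-0.996  0.086 -0.002]
 [ 0.001 -0.003 -1.   ]]
q [-0.013  0.465  1.532 -0.002  1.143  1.645]
[-0.14854195 -0.07587048 -0.30833172] [-1.64730324  0.69659215  0.2231694 ]
```

View pics/t9.png

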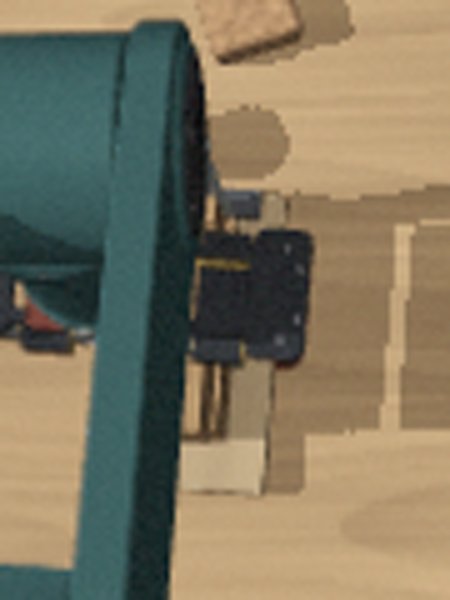

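View pics/s9.png

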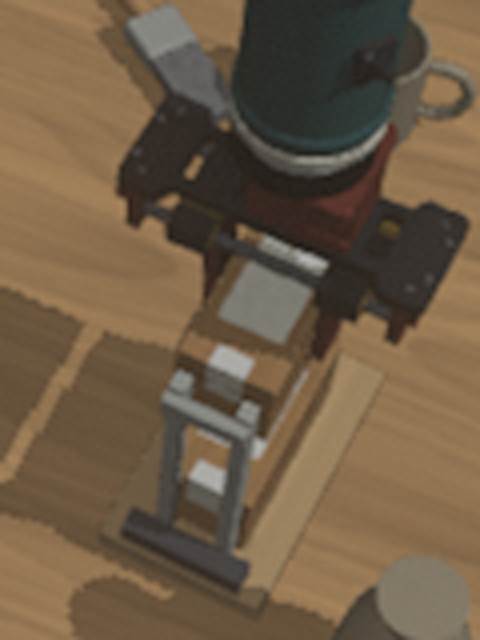

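Emit:
send_rows --pt "0 0 -0.3 -1.2 0 6 255" --pt "0 0 0 0 0 10 255" --pt "0 0 0 0 0 12 255" --pt "0 0 0 0 0 11 255" --pt "0 0 0 0 0 7 255" --pt "0 0 0 0 0 3 255" --pt "0 0 0 0 0 0 255"

```text
time_s: 20.7
position: [0.625, 0.0623, 0.1013]
orientation: [-2.131, 2.306, -0.005]
wrist_force: [1.1, -1.0, -4.3]
finger_gap: 0.0599
```

Emit:
send_rows --pt "0 0 0 0 0 1 255" --pt "0 0 0 0 0 1 255" --pt "0 0 0 0 0 1 255" --pt "0 0 0 0 0 0 255"

```text
time_s: 21.2
position: [0.625, 0.0623, 0.0984]
orientation: [-2.131, 2.306, -0.005]
wrist_force: [-0.7, -0.3, -5.0]
finger_gap: 0.0598
```

Emit:
send_rows --pt "0 0 0 0 0 0.8 255" --pt "0 0 0 0 0 0.7 255" --pt "0 0 0 0 0 0 255"

```text
time_s: 21.58
position: [0.625, 0.0623, 0.0969]
orientation: [-2.131, 2.306, -0.005]
wrist_force: [0.9, 0.7, -4.1]
finger_gap: 0.0596
```

Emit:
send_rows --pt "0 0 0 0 0 0.5 255" --pt "0 0 0 0 0 0 255"

```text
time_s: 21.82
position: [0.625, 0.0623, 0.0964]
orientation: [-2.131, 2.306, -0.005]
wrist_force: [0.9, 0.1, -4.4]
finger_gap: 0.0599
```

```bash
python3 - <<'E'
from tgt import *
g=grab('scene'); p,R=cur()
print(p-O, (p-O)@s,(p-O)@sy)
crop(g,'s10.png',260,140,340,250,6)
E
```

```text
t 21.88 p [625.   62.3  96.4] F [-0.2  0.3 -5.4] gap 59.9
[[-0.079 -0.997  0.003]
 [-0.997  0.079 -0.001]
 [ 0.001 -0.004 -1.   ]]
q [-1.000e-02  5.260e-01  1.578e+00 -1.000e-03  1.034e+00  1.641e+00]
[-13.47282999   1.28754739  96.42725225] -13.532692285614592 0.2028935715264366
```

View pics/s10.png

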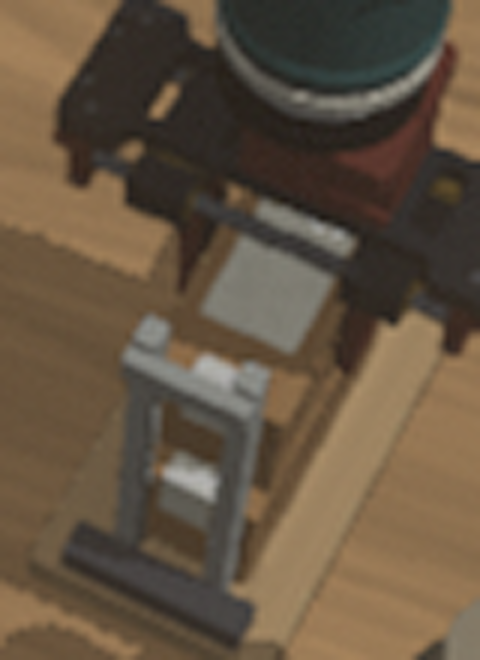

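Emit:
send_rows --pt "0 0 0 0 0 0.5 255" --pt "0 0 0 0 0 0 255"

```text
time_s: 22.12
position: [0.6251, 0.0623, 0.0962]
orientation: [-2.131, 2.306, -0.005]
wrist_force: [-0.6, -0.4, -0.8]
finger_gap: 0.0601
```

Emit:
send_rows --pt "0 0 0 0 -2 0 255" --pt "0 0 0 0 -3 0 255" --pt "0 0 0 0 -3 0 255" --pt "0 0 0 0 -2 0 255" --pt "0 0 0 0 -0.5 0 255" --pt "0 0 0 0 0 0 255"

```text
time_s: 22.88
position: [0.6354, 0.0616, 0.0961]
orientation: [-2.131, 2.306, -0.005]
wrist_force: [-4.9, 0.4, 4.0]
finger_gap: 0.0599
```

Emit:
send_rows --pt "0 0 0 0 -0.7 0 255" --pt "0 0 0 0 -0.7 0 255" --pt "0 0 0 0 0 0 255"

```text
time_s: 23.25
position: [0.6367, 0.0614, 0.0961]
orientation: [-2.131, 2.306, -0.005]
wrist_force: [-4.0, 0.6, 4.5]
finger_gap: 0.06
```

Emit:
send_rows --pt "0 0 0 0 -0.6 0 255" --pt "0 0 0 0 -0.6 0 255" --pt "0 0 0 0 0 0 255"

```text
time_s: 23.62
position: [0.6371, 0.0614, 0.0961]
orientation: [-2.132, 2.307, -0.003]
wrist_force: [-8.0, 0.9, 7.2]
finger_gap: 0.06
```

Emit:
send_rows --pt "0 0 0 0 -0.4 0 255" --pt "0 0 0 0 0 0 255"

```text
time_s: 23.88
position: [0.6371, 0.0614, 0.0961]
orientation: [-2.132, 2.307, -0.002]
wrist_force: [-8.8, 0.7, 8.4]
finger_gap: 0.0603
```

Emit:
send_rows --pt "0 0 0 0 0 0 70" --pt "0 0 0 0 0 0 40" --pt "0 0 0 0 0 0 0" --pt "0 0 0 0 0 0 0" --pt "0 0 0 0 0 -12 0" --pt "0 0 0 0 0 -24 0" --pt "0 0 0 0 0 -24 0" --pt "0 0 0 0 0 -10 0"

```text
time_s: 24.88
position: [0.6395, 0.0613, 0.1684]
orientation: [-2.129, 2.304, -0.009]
wrist_force: [1.0, -0.0, -0.1]
finger_gap: 0.0879
```

```bash
python3 - <<'E'
from tgt import *
g=grab('scene'); p,R=cur()
Rt=frame(-sy,-zz)
p1=O-92*s+166*zz
p,R=plan(p,R,p1,Rt,4,0)
crop(g,'s11.png',260,130,340,250,6)
E
```

```text
t 24.93 p [639.7  61.3 168.9] F [1.4 0.4 1. ] gap 87.4
[[-0.079 -0.997  0.008]
 [-0.997  0.079 -0.001]
 [ 0.001 -0.008 -1.   ]]
q [-1.100e-02  4.640e-01  1.481e+00 -1.000e-03  1.189e+00  1.639e+00]
   [-0.1, 0.0, 0.0, 0.1, 23.3, 0.5, 0] ,
   [-0.1, 0.0, 0.0, 0.1, 23.3, 0.6, 0] ,
   [-0.1, 0.0, 0.0, 0.0, 23.3, 0.6, 0] ,
   [-0.1, 0.0, 0.1, 0.1, 23.3, 0.7, 0] ,
  end [546.8  68.4 166. ]
```

View pics/s11.png

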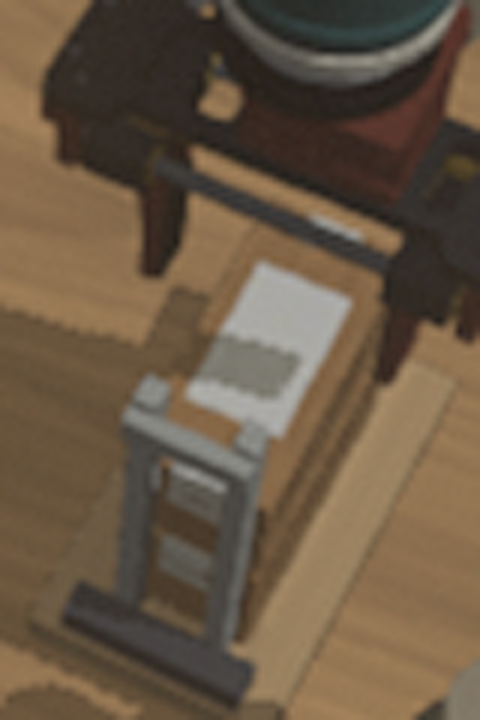

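Emit:
send_rows --pt "-0.1 0 0 0 23 0.5 0" --pt "-0.1 0 0 0 23 0.5 255" --pt "-0.1 0 0 0 23 0.6 255" --pt "-0.1 0 0 0 23 0.7 255" --pt "0 0 0 0 0 12 255" --pt "0 0 0 0 0 24 255" --pt "0 0 0 0 0 20 255" --pt "0 0 0 0 0 8 255"

```text
time_s: 25.92
position: [0.5462, 0.0684, 0.0977]
orientation: [2.129, -2.304, -0.005]
wrist_force: [-0.6, -0.0, 0.7]
finger_gap: 0.0214
```

```bash
python3 - <<'E'
from tgt import *
f=grab('top'); p,R=cur()
print((p-O)@s,(p-O)@sy)
crop(f,'t12.png',170,120,280,260,5)
X=cloud(f)*1000; P=X[150:235,180:260].reshape(-1,3); P=P[(P[:,2]>132)&(P[:,2]<142)]; Q=np.c_[(P-O)@s,(P-O)@sy]
print(len(Q),Q.min(0),Q.max(0),cv2.minAreaRect(Q.astype(np.float32)))
E
```

```text
t 25.98 p [545.9  68.4  97.4] F [-0.6 -0.4  0.5] gap 17.5
[[-0.079 -0.997 -0.006]
 [-0.997  0.079 -0.001]
 [ 0.001  0.006 -1.   ]]
q [-0.000e+00  4.370e-01  1.748e+00 -1.000e-03  9.630e-01  1.650e+00]
-92.86119617176638 -0.053396305846067804
361 [-50.86839195 -32.79066478] [75.99935151 28.86158894] ((12.01873779296875, -1.7368888854980469), (126.99571990966797, 59.57011795043945), 1.1502902507781982)
```

View pics/t12.png

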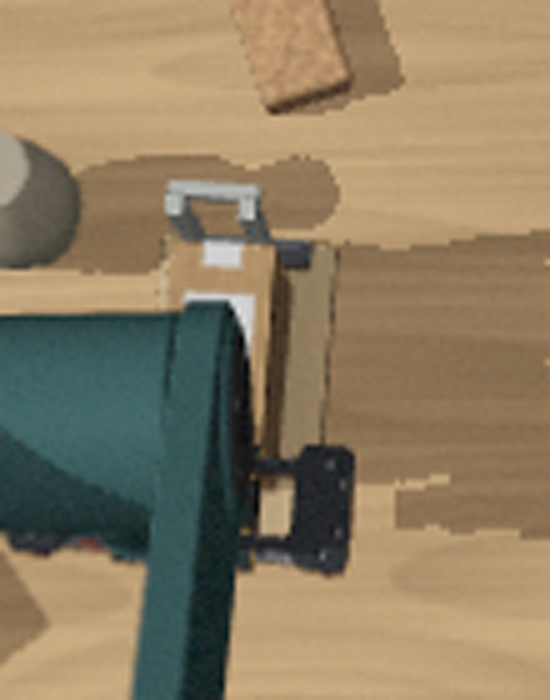

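Emit:
send_rows --pt "0 0 0 0 -3 0 255" --pt "0 0 0 0 -4 0 255" --pt "0 0 0 0 -4 0 255" --pt "0 0 0 0 -2 0 255" --pt "0 0 0 0 -1 0 255" --pt "0 0 0 0 -1 0 255" --pt "0 0 0 0 -1 0 255" --pt "0 0 0 0 0 0 255"

```text
time_s: 26.98
position: [0.5617, 0.0673, 0.0995]
orientation: [2.13, -2.305, -0.004]
wrist_force: [-1.5, 0.5, 0.7]
finger_gap: 0.0002
```

Emit:
send_rows --pt "0 0 0 0 -0.8 0 255" --pt "0 0 0 0 -0.8 0 255" --pt "0 0 0 0 0 0 255"

```text
time_s: 27.35
position: [0.5618, 0.0673, 0.0993]
orientation: [2.128, -2.303, -0.007]
wrist_force: [-6.6, 0.3, 4.6]
finger_gap: 0.0009
```

Emit:
send_rows --pt "0 0 0 0 -0.8 0 255" --pt "0 0 0 0 -0.6 0 255" --pt "0 0 0 0 0 0 255"

```text
time_s: 27.72
position: [0.5617, 0.0673, 0.0992]
orientation: [2.127, -2.302, -0.01]
wrist_force: [-10.4, 0.4, 7.4]
finger_gap: 0.0006
```

Emit:
send_rows --pt "0 0 0 0 3 0 255" --pt "0 0 0 0 15 0 255" --pt "0 0 0 0 20 -20 200" --pt "0 0 0 20 10 -45 100" --pt "0 0 0 -50 10 -45 0" --pt "0 0 0 -60 10 -20 0" --pt "0 0 0 -60 10 0 0" --pt "0 0 0 -50 0 0 0"

```text
time_s: 28.72
position: [0.5036, 0.2692, 0.2262]
orientation: [2.132, -2.306, -0.002]
wrist_force: [1.5, 0.0, 0.1]
finger_gap: 0.0573
```

```bash
python3 - <<'E'
from tgt import *
f=grab('top','top13.png');g=grab('scene'); p,R=cur()
crop(f,'t13.png',190,130,260,240,6);crop(g,'s13.png',260,140,345,250,6)
for n,b in(('top',(180,140,260,240)),('scene',(255,140,350,260))):
    X=cloud(load(n))*1000; P=X[b[1]:b[3],b[0]:b[2]].reshape(-1,3); Q=np.c_[(P-O)@s,(P-O)@sy,P[:,2]]
    for nm,z0,z1 in(('deep',131,141),('foot',14,24)):
        m=(Q[:,2]>z0)&(Q[:,2]<z1)&(np.abs(Q[:,1])<75)&(np.abs(Q[:,0])<110)
        if nm=='deep': m&=(Q[:,0]<62)
        r=cv2.minAreaRect(Q[m,:2].astype(np.float32)); print(n,nm,m.sum(),np.round(r[0],1),np.round(r[1],1),round(r[2],1),'y pct',np.round(np.percentile(Q[m,1],[1,99]),1))
E
```

```text
t 28.82 p [504.3 271.6 225.8] F [-0.4  0.4  0.5] gap 65.0
[[-0.075 -0.997 -0.001]
 [-0.997  0.075  0.002]
 [-0.002  0.002 -1.   ]]
q [3.720e-01 3.170e-01 1.566e+00 2.000e-03 1.259e+00 2.017e+00]
top deep 924 [-1.5 -1.7] [127.5  60.5] 1.0 y pct [-31.5  27.8]
top foot 826 [-0.1 -0.6] [110.7 189.4] 89.6 y pct [-55.5  54.2]
scene deep 1026 [-2.6  1.5] [129.8  60.1] 0.8 y pct [-28.2  31.3]
scene foot 956 [0.3 2.7] [110.6 191.4] 89.6 y pct [-51.5  57.4]
```

View pics/t13.png

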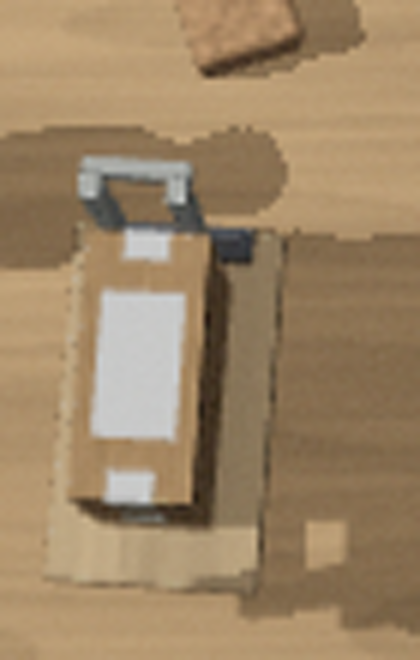

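View pics/s13.png

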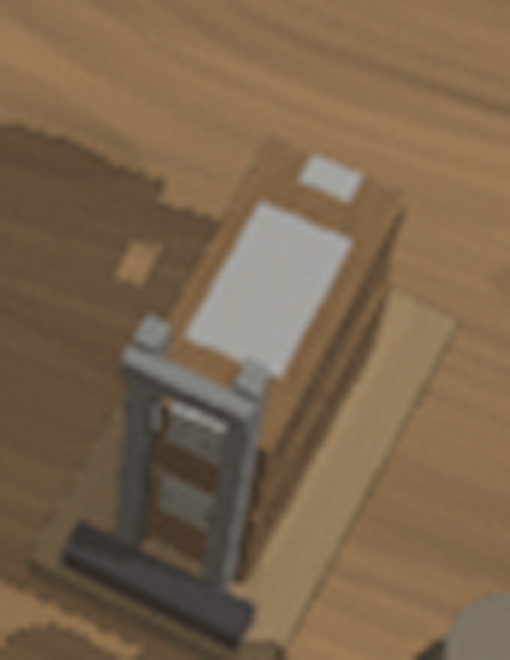

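```bash
cat > meas.py <<'E'
from tgt import *
def edges(Q,lo,hi,step=4,k=2):
    r=[]
    for side in(-1,1):
        xs=[];ys=[]
        for a0 in np.arange(lo,hi,step):
            m=(Q[:,0]>=a0)&(Q[:,0]<a0+step)
            if m.sum()<6: continue
            y=np.sort(side*Q[m,1]); xs.append(a0+step/2); ys.append(side*y[-k])
        xs=np.array(xs);ys=np.array(ys)
        if len(xs)<5: r.append(None); continue
        c=np.polyfit(xs,ys,1)
        for _ in range(3):
            e=ys-np.polyval(c,xs); ok=np.abs(e)<max(1,1.5*np.std(e)); c=np.polyfit(xs[ok],ys[ok],1)
        r.append((round(np.degrees(np.arctan(c[0])),2),round(c[1],1)))
    return r
def meas(levels,boxes=(('top',(180,130,270,245)),('scene',(250,120,355,265)))):
    for n,b in boxes:
        X=cloud(load(n))*1000; P=X[b[1]:b[3],b[0]:b[2]].reshape(-1,3); Q=np.c_[(P-O)@s,(P-O)@sy,P[:,2]]
        for nm,z0,z1,l,h,w in levels:
            m=(Q[:,2]>z0)&(Q[:,2]<z1)&(np.abs(Q[:,1])<w)
            Z=Q[m]; print(n,nm,m.sum(),'sides',edges(Z,l,h),'x range',np.round(np.percentile(Z[(np.abs(Z[:,1])<15),0],[1,99]),1))
E
python3 - <<'E'
from meas import *
meas([('deep',131,142,-60,50,40),('foot',14,24,-90,90,65)])
E
```

```text
top deep 962 sides [(np.float64(1.39), np.float64(-29.0)), (np.float64(0.47), np.float64(24.5))] x range [-64.2  64.4]
top foot 847 sides [(np.float64(0.14), np.float64(-51.9)), (np.float64(0.19), np.float64(50.7))] x range [-94.2 210.4]
scene deep 1072 sides [(np.float64(3.63), np.float64(-24.4)), (np.float64(0.54), np.float64(29.3))] x range [-65.   69.6]
scene foot 1035 sides [(np.float64(-34.07), np.float64(-5.7)), (np.float64(-0.17), np.float64(55.4))] x range [-313.9   94.9]
```

```bash
python3 - <<'E'
from h import *
f=load('top'); crop(f,'t14.png',196,160,244,234,8)
E
```

```text
(no output)
```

View pics/t14.png

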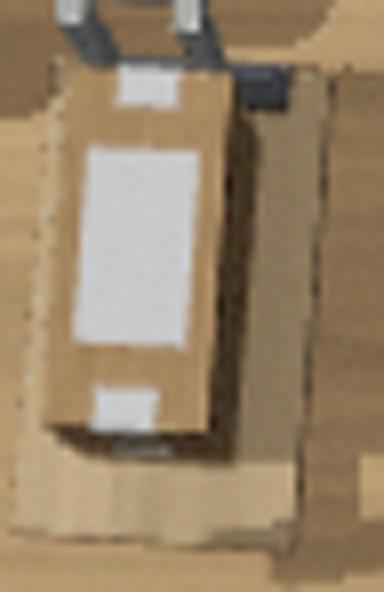

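```bash
cat > ray.py <<'E'
from tgt import *
def onplane(f,uv,z):
    K=np.array([[f['fx'],0,f['cx']],[0,f['fy'],f['cy']],[0,0,1.]])
    q=cv2.undistortPoints(np.array(uv,float).reshape(-1,1,2),K,np.array([f['k1'],0,0,0.]))[:,0]
    d=np.c_[q,np.ones(len(q))]@f['R']; c=-f['R'].T@f['t']
    k=(z/1000-c[2])/d[:,2]; X=(c+d*k[:,None])*1000
    return np.c_[(X-O)@s,(X-O)@sy]
def ang(a,b): v=b-a; return round(np.degrees(np.arctan2(v[1],v[0])),2)
E
python3 - <<'E'
from ray import *
f=load('top'); T=lambda L:[(x/8+196-.44,y/8+160-.44) for x,y in L]
c=onplane(f,T([(65,65),(236,72),(208,432),(45,425)]),136); l=onplane(f,T([(90,148),(200,153),(186,347),(73,342)]),136)
ft=onplane(f,T([(58,60),(327,72),(296,548),(12,530)]),20)
for n,q in(('carton',c),('label',l),('foot',ft)):
    print(n,np.round(q,1).tolist(),'long',ang(q[3],q[0]),ang(q[2],q[1]),'short',ang(q[1],q[0])-90,ang(q[2],q[3])-90,'c',q.mean(0))
E
```

```text
carton [[64.9, 29.9], [66.2, -31.8], [-63.8, -32.6], [-65.2, 25.1]] long 2.13 0.34 short 1.1800000000000068 1.3799999999999955 c [ 0.55286999 -2.33834369]
label [[35.1, 18.1], [35.8, -21.4], [-34.2, -22.3], [-35.1, 17.8]] long 0.23 0.75 short 0.9899999999999949 1.230000000000004 c [ 0.41290145 -1.93596714]
foot [[94.1, 53.0], [95.9, -54.5], [-93.2, -57.0], [-93.7, 53.8]] long -0.25 0.75 short 0.980000000000004 0.29999999999999716 c [ 0.77932059 -1.16866476]
```

```bash
python3 - <<'E'
from tgt import *
p,R=cur()
n=np.array([np.cos(np.radians(301.5)),np.sin(np.radians(301.5)),0])
plan(p,R,np.array([524.4,293.6,100]),frame(n,-zz),5,0)
E
```

```text
t 28.82 p [504.3 271.6 225.8] F [-0.4  0.4  0.5] gap 65.0
[[-0.075 -0.997 -0.001]
 [-0.997  0.075  0.002]
 [-0.002  0.002 -1.   ]]
q [3.720e-01 3.170e-01 1.566e+00 2.000e-03 1.259e+00 2.017e+00]
   [0.0, 0.0, -7.2, -4.6, -3.7, 25.2, 0] ,
   [0.0, 0.0, -7.1, -4.1, -4.3, 25.1, 0] ,
   [0.0, 0.0, -7.2, -3.6, -4.8, 25.2, 0] ,
   [0.0, 0.1, -7.1, -3.0, -5.1, 25.1, 0] ,
   [0.0, 0.0, -7.2, -2.3, -5.5, 25.2, 0] ,
  end [524.4 293.6 100. ]
```

Emit:
send_rows --pt "0 0 -7.2 -4.6 -3.7 25 0" --pt "0 0 -7.1 -4.1 -4.3 25 0" --pt "0 0 -7.2 -3.6 -4.8 25 0" --pt "0 0 -7.1 -3 -5.1 25 0" --pt "0 0 -7.2 -2.3 -5.5 25 0" --pt "0 0 0 0 0 0 0" --pt "0 0 0 0 0 0 0"

```text
time_s: 29.7
position: [0.5245, 0.2882, 0.1012]
orientation: [2.734, -1.543, -0.003]
wrist_force: [1.0, -0.7, -0.0]
finger_gap: 0.088
```

```bash
python3 - <<'E'
from tgt import *
g=grab('scene'); p,R=cur(); f=grab('top')
n=np.array([np.cos(np.radians(301.5)),np.sin(np.radians(301.5)),0])
Rt=frame(n,-zz); print(np.degrees(Ro.from_matrix(R.T@Rt).as_rotvec()),R.T@(np.array([524.4,293.6,100])-p))
crop(g,'s15.png',350,140,450,250,6); crop(f,'t15.png',100,180,190,280,6)
for n,f,b in(('scene',g,(370,165,440,245)),('top',f,(110,190,180,270))):
    X=cloud(f)*1000; P=X[b[1]:b[3],b[0]:b[2]].reshape(-1,3); m=(P[:,2]>36)&(P[:,2]<50); L=(P[m]-p)@R
    print(n,m.sum(),cv2.minAreaRect(L[:,:2].astype(np.float32)), np.percentile(L[:,0],[1,99]),np.percentile(L[:,1],[1,99]))
E
```

```text
t 29.75 p [524.8 288.4 101.5] F [-0.8 -0.2  1. ] gap 87.7
[[ 0.517 -0.856 -0.002]
 [-0.856 -0.517 -0.   ]
 [-0.001  0.002 -1.   ]]
q [3.870e-01 4.870e-01 1.638e+00 1.000e-03 1.018e+00 1.414e+00]
[ 0.10709312  0.04702156 -0.35576108] [-4.62840529 -2.3483331   1.53532013]
scene 989 ((-6.575624465942383, -6.034950256347656), (124.9530258178711, 61.874778747558594), 89.20835876464844) [-36.42475918  23.03529312] [-67.66531965  50.76224258]
top 523 ((-2.361391067504883, 3.5553207397460938), (61.38096237182617, 119.92353820800781), 0.13911676406860352) [-31.52057703  27.58176242] [-53.32373992  62.7957534 ]
```

View pics/s15.png

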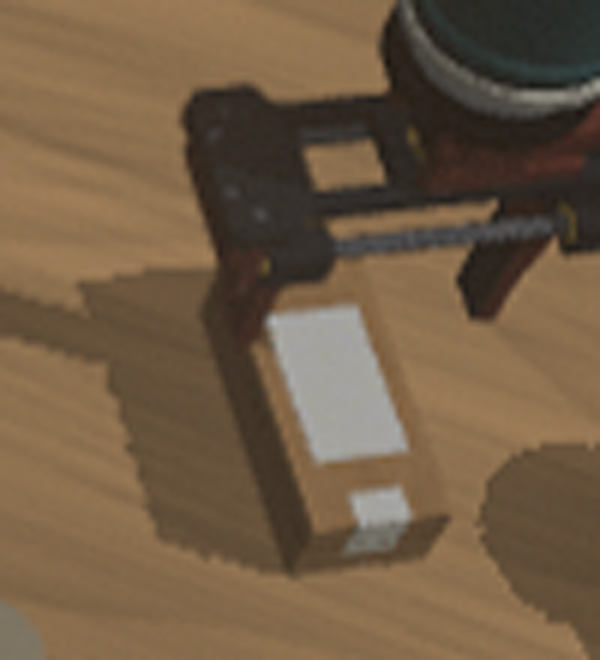

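View pics/t15.png

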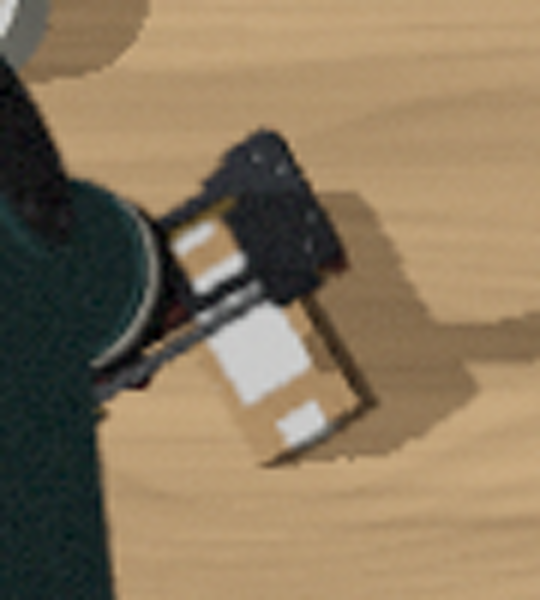

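Emit:
send_rows --pt "0 0 -0.3 -4.5 -2 5 0" --pt "0 0 0 0 0 18 0" --pt "0 0 0 0 0 22 0" --pt "0 0 0 0 0 22 0" --pt "0 0 0 0 0 15 0" --pt "0 0 0 0 0 6.5 0" --pt "0 0 0 0 0 0 60" --pt "0 0 0 0 0 0 78"

```text
time_s: 30.8
position: [0.5239, 0.2937, 0.0125]
orientation: [2.741, -1.533, -0.003]
wrist_force: [0.9, 0.2, 0.3]
finger_gap: 0.071
```

Emit:
send_rows --pt "0 0 0 0 0 0 90" --pt "0 0 0 0 0 0 255" --pt "0 0 0 0 0 0 255" --pt "0 0 0 0 0 0 255"

```text
time_s: 31.3
position: [0.5238, 0.2938, 0.0126]
orientation: [2.741, -1.533, -0.003]
wrist_force: [-0.6, 0.1, 6.1]
finger_gap: 0.0598
```

```bash
python3 - <<'E'
from tgt import *
p,R=cur()
Rt=frame(-sy,-zz)
p=p+[0,0,0]
print('lift 220');p,R=plan(p,R,p+[0,0,208],R,8,255)
print('go');plan(p,R,O-20*s+1.2*sy+205*zz,Rt,14,255)
E
```

```text
t 31.3 p [523.8 293.8  12.6] F [-0.6  0.1  6.1] gap 59.8
[[ 0.524 -0.852 -0.002]
 [-0.852 -0.524 -0.   ]
 [-0.001  0.002 -1.   ]]
q [3.960e-01 6.100e-01 1.693e+00 1.000e-03 8.400e-01 1.415e+00]
lift 220
   [0.0, 0.0, 0.0, 0.0, 0.1, -26.0, 255] ,
   [0.0, 0.0, 0.0, 0.0, 0.0, -26.0, 255] ,
   [0.0, 0.0, 0.0, 0.0, 0.1, -26.0, 255] ,
   [0.0, 0.0, 0.0, 0.0, 0.0, -26.0, 255] ,
   [0.0, 0.0, 0.0, -0.1, 0.1, -26.0, 255] ,
   [0.0, 0.0, 0.0, 0.0, 0.0, -26.0, 255] ,
   [0.0, 0.0, 0.0, -0.1, 0.1, -26.0, 255] ,
   [0.0, 0.0, 0.0, 0.0, 0.0, -26.0, 255] ,
  end [523.9 293.8 220.6]
go
   [0.0, 0.0, 2.6, 17.5, 2.8, 1.1, 255] ,
   [0.0, 0.0, 2.6, 17.7, 2.0, 1.1, 255] ,
   [0.0, 0.0, 2.6, 17.7, 1.2, 1.1, 255] ,
   [0.0, 0.0, 2.6, 17.8, 0.4, 1.1, 255] ,
   [0.0, 0.0, 2.6, 17.8, -0.4, 1.1, 255] ,
   [0.0, 0.0, 2.6, 17.7, -1.2, 1.1, 255] ,
   [0.0, 0.0, 2.6, 17.7, -2.0, 1.1, 255] ,
   [0.0, 0.0, 2.6, 17.5, -2.8, 1.1, 255] ,
   [0.0, 0.0, 2.6, 17.4, -3.6, 1.1, 255] ,
   [0.0, 0.0, 2.6, 17.2, -4.3, 1.1, 255] ,
   [0.0, 0.0, 2.5, 17.0, -5.1, 1.1, 255] ,
   [0.0, 0.0, 2.6, 16.8, -5.9, 1.1, 255] ,
   [0.1, 0.0, 2.5, 16.5, -6.6, 1.1, 255] ,
   [0.0, 0.0, 2.6, 16.2, -7.3, 1.1, 255] ,
  end [618.6  63.8 205. ]
```

Emit:
send_rows --pt "0 0 0 0 0 -8 255" --pt "0 0 0 0 0 -20 255" --pt "0 0 0 0 0 -32 255" --pt "0 0 0 0 0 -38 255" --pt "0 0 0 0 0 -38 255" --pt "0 0 0 0 0 -34 255" --pt "0 0 0 0 0 -26 255" --pt "0 0 0 0 0 -12 255"

```text
time_s: 32.3
position: [0.5244, 0.2937, 0.2214]
orientation: [2.741, -1.533, -0.002]
wrist_force: [0.5, -0.1, -1.5]
finger_gap: 0.0599
```

Emit:
send_rows --pt "0 0 2.6 17.5 2.8 1 255" --pt "0 0 2.6 17.7 2 1 255" --pt "0 0 2.6 17.7 1.2 1 255" --pt "0 0 2.6 17.8 0.4 1 255" --pt "0 0 2.6 17.8 -0.4 1 255" --pt "0 0 2.6 17.7 -1.2 1 255" --pt "0 0 2.6 17.7 -2 1 255" --pt "0 0 2.6 17.5 -2.8 1 255"

```text
time_s: 33.3
position: [0.5788, 0.1612, 0.2118]
orientation: [2.415, -2.005, -0.003]
wrist_force: [-0.2, 0.1, -0.8]
finger_gap: 0.0598
```

Emit:
send_rows --pt "0 0 2.6 17.4 -3.6 1 255" --pt "0 0 2.6 17.2 -4.3 1 255" --pt "0 0 2.5 17 -5 1 255" --pt "0 0 2.6 16.8 -6 1 255" --pt "0 0 2.5 16.5 -6.6 1 255" --pt "0 0 2.6 16 -7.3 1 255" --pt "0 0 0 0 0 0 255" --pt "0 0 0 0 0 0 255"

```text
time_s: 34.3
position: [0.6186, 0.0641, 0.2057]
orientation: [2.128, -2.307, -0.004]
wrist_force: [0.9, 1.2, -1.7]
finger_gap: 0.0597
```

```bash
python3 - <<'E'
from tgt import *
g=grab('scene'); p,R=cur()
Rt=frame(-sy,-zz); print(np.degrees(Ro.from_matrix(R.T@Rt).as_rotvec()),R.T@(O-20*s+1.2*sy+205*zz-p))
crop(g,'s16.png',240,80,350,250,4)
E
```

```text
t 34.35 p [618.6  64.4 205.7] F [ 0.3  0.5 -2.4] gap 59.8
[[-0.08  -0.997 -0.004]
 [-0.997  0.08  -0.   ]
 [ 0.001  0.004 -1.   ]]
q [-0.007  0.407  1.478 -0.     1.261  1.644]
[ 0.21694131 -0.03438331  0.00280334] [ 0.54856072 -0.15460295  0.71637623]
```

View pics/s16.png

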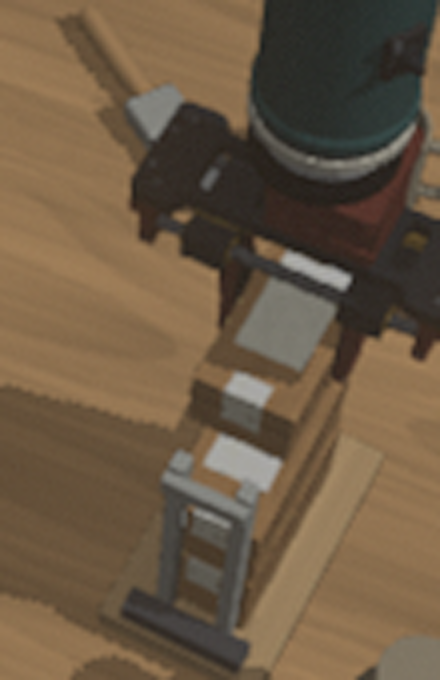

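Emit:
send_rows --pt "0.2 0 0 0.4 0 6 255" --pt "0 0 0 0 0 11 255" --pt "0 0 0 0 0 13 255" --pt "0 0 0 0 0 11 255" --pt "0 0 0 0 0 7 255" --pt "0 0 0 0 0 3 255" --pt "0 0 0 0 0 1 255" --pt "0 0 0 0 0 0 255"

```text
time_s: 35.35
position: [0.619, 0.0634, 0.154]
orientation: [2.13, -2.309, 0.002]
wrist_force: [-0.3, 0.8, -2.3]
finger_gap: 0.0601
```

Emit:
send_rows --pt "0 0 0 0 0 1 255" --pt "0 0 0 0 0 1 255" --pt "0 0 0 0 0 1 255" --pt "0 0 0 0 0 0 255"

```text
time_s: 35.85
position: [0.6187, 0.0634, 0.1506]
orientation: [2.129, -2.309, 0.001]
wrist_force: [-0.1, 0.5, -2.6]
finger_gap: 0.0601
```

Emit:
send_rows --pt "0 0 0 0 0 0.8 255" --pt "0 0 0 0 0 0.7 255" --pt "0 0 0 0 0 0 255"

```text
time_s: 36.22
position: [0.6187, 0.0634, 0.1492]
orientation: [2.129, -2.309, 0.001]
wrist_force: [0.5, 0.2, -2.4]
finger_gap: 0.0597
```

Emit:
send_rows --pt "0 0 0 0 0 0.5 255" --pt "0 0 0 0 0 0 255"

```text
time_s: 36.48
position: [0.6188, 0.0634, 0.1488]
orientation: [2.13, -2.309, 0.001]
wrist_force: [0.9, 0.7, -1.8]
finger_gap: 0.0601
```

Emit:
send_rows --pt "0 0 0 0 0 0.4 255" --pt "0 0 0 0 0 0 255"

```text
time_s: 36.72
position: [0.6189, 0.0634, 0.1487]
orientation: [2.13, -2.309, 0.001]
wrist_force: [-1.2, -0.3, 1.3]
finger_gap: 0.0598
```

Emit:
send_rows --pt "0 0 0 0 -2 0 255" --pt "0 0 0 0 -3 0 255" --pt "0 0 0 0 -4 0 255" --pt "0 0 0 0 -4 0 255" --pt "0 0 0 0 -3 0 255" --pt "0 0 0 0 -1 0 255" --pt "0 0 0 0 0 0 255"

```text
time_s: 37.6
position: [0.6353, 0.0622, 0.1487]
orientation: [2.129, -2.308, 0.0]
wrist_force: [-3.8, -0.1, 5.1]
finger_gap: 0.0598
```

Emit:
send_rows --pt "0 0 0 0 -0.7 0 255" --pt "0 0 0 0 -0.7 0 255" --pt "0 0 0 0 0 0 255"

```text
time_s: 37.98
position: [0.6366, 0.0621, 0.1487]
orientation: [2.129, -2.308, -0.0]
wrist_force: [-3.6, 0.8, 6.4]
finger_gap: 0.06
```

Emit:
send_rows --pt "0 0 0 0 -0.7 0 255" --pt "0 0 0 0 -0.7 0 255" --pt "0 0 0 0 0 0 255"

```text
time_s: 38.35
position: [0.638, 0.062, 0.1487]
orientation: [2.129, -2.308, -0.0]
wrist_force: [-3.4, 1.5, 5.4]
finger_gap: 0.06
```

Emit:
send_rows --pt "0 0 0 0 -0.7 0 255" --pt "0 0 0 0 -0.7 0 255" --pt "0 0 0 0 0 0 255"

```text
time_s: 38.72
position: [0.6389, 0.0619, 0.1487]
orientation: [2.129, -2.308, -0.001]
wrist_force: [-5.2, 0.7, 6.5]
finger_gap: 0.0597
```

Emit:
send_rows --pt "0 0 0 0 -0.6 0 255" --pt "0 0 0 0 -0.4 0 255" --pt "0 0 0 0 0 0 255"

```text
time_s: 39.1
position: [0.6389, 0.062, 0.1487]
orientation: [2.128, -2.307, -0.003]
wrist_force: [-7.4, 1.1, 8.1]
finger_gap: 0.0599
```

Emit:
send_rows --pt "0 0 0 0 0 0 70" --pt "0 0 0 0 0 0 40" --pt "0 0 0 0 0 0 0" --pt "0 0 0 0 0 0 0" --pt "0 0 0 0 0 -12 0" --pt "0 0 0 0 0 -24 0" --pt "0 0 0 0 0 -20 0" --pt "0 0 0 0 0 -8 0"

```text
time_s: 40.1
position: [0.642, 0.0617, 0.2145]
orientation: [-2.129, 2.308, -0.005]
wrist_force: [0.5, -0.1, -0.2]
finger_gap: 0.088
```

```bash
python3 - <<'E'
from tgt import *
g=grab('scene'); p,R=cur()
Rt=frame(-sy,-zz)
p1=O-93*s+1.2*sy+210*zz
p,R=plan(p,R,p1,Rt,4,0)
crop(g,'s17.png',260,100,345,250,4)
E
```

```text
t 40.15 p [642.1  61.7 214.8] F [ 0.7  0.2 -0.1] gap 87.7
[[-0.081 -0.997  0.003]
 [-0.997  0.081 -0.001]
 [ 0.001 -0.004 -1.   ]]
q [-1.100e-02  4.280e-01  1.420e+00 -1.000e-03  1.291e+00  1.641e+00]
   [-0.1, 0.0, 0.0, 0.0, 24.1, 1.1, 0] ,
   [0.0, 0.0, 0.0, -0.1, 24.1, 1.2, 0] ,
   [-0.1, 0.0, 0.0, 0.0, 24.2, 1.1, 0] ,
   [0.0, 0.0, 0.0, -0.1, 24.1, 1.2, 0] ,
  end [545.9  69.7 210. ]
```

View pics/s17.png

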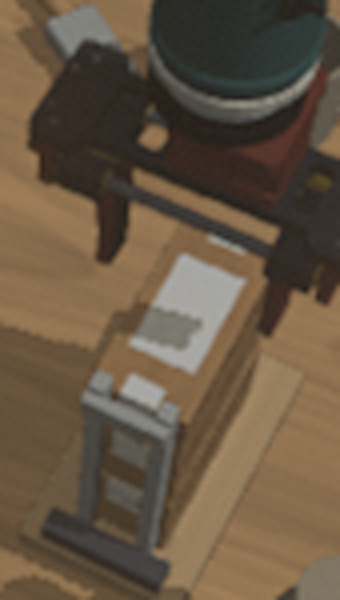

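Emit:
send_rows --pt "-0.1 0 0 0 24 0.5 0" --pt "0 0 0 0 24 0.5 255" --pt "-0.1 0 0 0 24 0.5 255" --pt "0 0 0 0 24 0.5 255" --pt "0 0 0 0 0 10 255" --pt "0 0 0 0 0 22 255" --pt "0 0 0 0 0 20 255" --pt "0 0 0 0 0 8 255"

```text
time_s: 41.15
position: [0.5448, 0.0693, 0.1487]
orientation: [2.127, -2.306, -0.005]
wrist_force: [0.5, 0.6, 1.2]
finger_gap: 0.021
```

Emit:
send_rows --pt "0 0 0 0 -3 0 255" --pt "0 0 0 0 -4 0 255" --pt "0 0 0 0 -4 0 255" --pt "0 0 0 0 -1.5 0 255" --pt "0 0 0 0 -1 0 255" --pt "0 0 0 0 0 0 255"

```text
time_s: 41.9
position: [0.5585, 0.0683, 0.1506]
orientation: [2.128, -2.307, -0.003]
wrist_force: [0.2, 1.3, -0.6]
finger_gap: 0.0004
```

Emit:
send_rows --pt "0 0 0 0 -1 0 255" --pt "0 0 0 0 -1 0 255" --pt "0 0 0 0 -0.8 0 255" --pt "0 0 0 0 0 0 255"

```text
time_s: 42.4
position: [0.5613, 0.0681, 0.1504]
orientation: [2.128, -2.307, -0.003]
wrist_force: [-0.0, -0.5, 0.3]
finger_gap: 0.0003
```

Emit:
send_rows --pt "0 0 0 0 -0.8 0 255" --pt "0 0 0 0 -0.8 0 255" --pt "0 0 0 0 0 0 255"

```text
time_s: 42.78
position: [0.5621, 0.068, 0.1503]
orientation: [2.127, -2.306, -0.004]
wrist_force: [-2.5, 0.9, 1.4]
finger_gap: 0.0009
```

Emit:
send_rows --pt "0 0 0 0 -0.8 0 255" --pt "0 0 0 0 -0.6 0 255" --pt "0 0 0 0 0 0 255"

```text
time_s: 43.15
position: [0.5622, 0.068, 0.1502]
orientation: [2.126, -2.305, -0.007]
wrist_force: [-6.8, 1.1, 5.0]
finger_gap: 0.0005
```

Emit:
send_rows --pt "0 0 0 0 -0.7 0 255" --pt "0 0 0 0 -0.5 0 255" --pt "0 0 0 0 0 0 255"

```text
time_s: 43.52
position: [0.5621, 0.068, 0.1502]
orientation: [2.125, -2.304, -0.01]
wrist_force: [-9.9, 0.8, 7.5]
finger_gap: 0.0006
```

Emit:
send_rows --pt "0 0 0 0 3 0 255" --pt "0 0 0 0 15 0 255" --pt "0 0 0 0 25 -15 255" --pt "0 0 0 30 15 -30 255" --pt "0 0 0 55 0 -20 255" --pt "0 0 0 60 0 0 255" --pt "0 0 0 60 0 0 255" --pt "0 0 0 50 0 0 255"

```text
time_s: 44.52
position: [0.4868, -0.1839, 0.2162]
orientation: [2.127, -2.308, -0.0]
wrist_force: [0.6, 0.3, -0.5]
finger_gap: 0.0006
```

```bash
python3 - <<'E'
from meas import *
f=grab('top','top18.png');g=grab('scene','scene18.png'); p,R=cur()
crop(f,'t18.png',190,120,262,240,5);crop(g,'s18.png',255,110,350,260,4)
for n,b in(('top',(180,130,260,240)),('scene',(250,110,350,260))):
    X=cloud(load(n))*1000; P=X[b[1]:b[3],b[0]:b[2]].reshape(-1,3); Q=np.c_[(P-O)@s,(P-O)@sy,P[:,2]]
    for nm,z0,z1 in(('shal',174,185),('foot',14,24)):
        m=(Q[:,2]>z0)&(Q[:,2]<z1)&(np.abs(Q[:,1])<75)&(np.abs(Q[:,0])<110)
        if nm=='shal': m&=(Q[:,0]<60)
        r=cv2.minAreaRect(Q[m,:2].astype(np.float32)); print(n,nm,m.sum(),np.round(r[0],1),np.round(r[1],1),round(r[2],1),'y pct',np.round(np.percentile(Q[m,1],[1,99]),1), np.median(Q[m,2]))
E
```

```text
t 44.62 p [ 487.2 -186.4  216.2] F [-0.5 -0.1 -0.1] gap 0.7
[[-0.085 -0.996 -0.002]
 [-0.996  0.085 -0.004]
 [ 0.004  0.001 -1.   ]]
q [-0.495  0.253  1.686 -0.004  1.203  1.163]
top shal 995 [-2.5 -0.7] [125.1  60.9] 0.4 y pct [-30.7  28.8] 180.06246044838784
top foot 745 [-0.1 -0.4] [111.2 189. ] 89.9 y pct [-55.7  52.6] 19.825311848943848
scene shal 1247 [-3.8  2. ] [127.2  60.4] 0.4 y pct [-27.1  31.8] 178.85939862734625
scene foot 944 [-0.   2.7] [110.2 192.3] 89.8 y pct [-51.4  57.6] 18.626366214685806
```

View pics/t18.png

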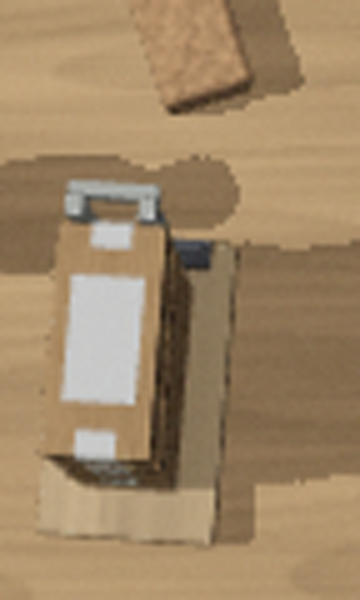

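View pics/s18.png

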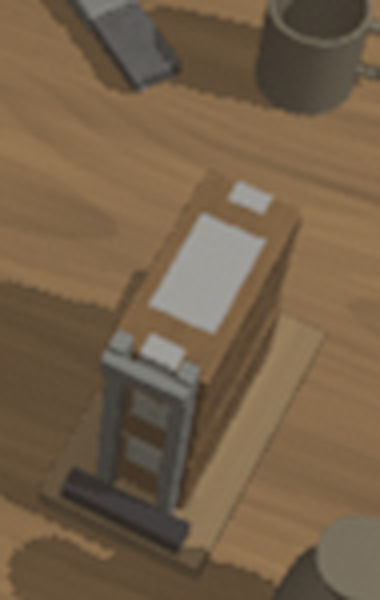

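View pics/scene18.png

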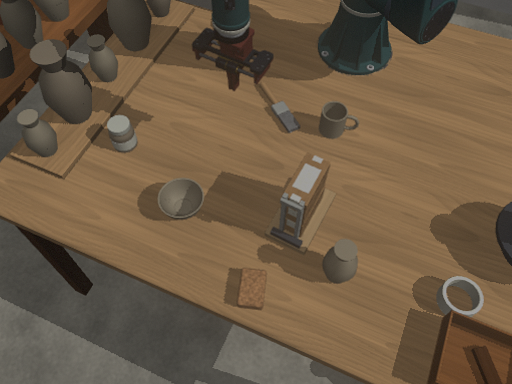

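```bash
python3 - <<'E'
from meas import *
X=cloud(load('scene'))*1000; P=X[110:260,250:350].reshape(-1,3); Q=np.c_[(P-O)@s,(P-O)@sy,P[:,2]]
for nm,z0,z1 in(('base',28,74),('deep',86,130),('shal',142,174)):
    m=(Q[:,2]>z0)&(Q[:,2]<z1)&(Q[:,1]>26)&(Q[:,1]<40)&(np.abs(Q[:,0])<58)
    Z=Q[m]; 
    for _ in range(3):
        A=np.c_[Z[:,0],Z[:,2]-(z0+z1)/2,np.ones(len(Z))]; c=np.linalg.lstsq(A,Z[:,1],rcond=None)[0]; e=Z[:,1]-A@c; Z=Z[np.abs(e)<2*e.std()+.1]
    print(nm,len(Z),'yaw',np.degrees(c[0]),'tilt',np.degrees(c[1]),'y',c[2],e.std())
X=cloud(load('top'))*1000; P=X[130:240,180:270].reshape(-1,3); Q=np.c_[(P-O)@s,(P-O)@sy,P[:,2]]
for nm,z0,z1 in(('base',28,74),('deep',86,130),('shal',142,174)):
  for ax,nn in((1,'-y side'),(0,'rear')):
    m=(Q[:,2]>z0)&(Q[:,2]<z1)
    m&= ((Q[:,1]<-26)&(Q[:,1]>-42)&(np.abs(Q[:,0])<58)) if ax==1 else ((Q[:,0]<-58)&(Q[:,0]>-75)&(np.abs(Q[:,1])<28))
    Z=Q[m]; print('top',nm,nn,len(Z), np.round(np.median(Z[:,ax]),1) if len(Z) else '', np.round(np.degrees(np.polyfit(Z[:,1-ax],Z[:,ax],1)[0]),2) if len(Z)>20 else '')
E
```

```text
base 103 yaw -0.23544455335534117 tilt 0.1791011920294966 y 32.42150680390465 0.24704009968211801
deep 108 yaw 0.7503299182648623 tilt 0.19568964755084678 y 31.15671603300359 0.24970973672036573
shal 87 yaw 0.3669228895766322 tilt 0.13296039801569828 y 31.859485993186887 0.26692853835840585
top base -y side 56 -30.6 -0.14
top base rear 29 -64.3 -0.14
top deep -y side 66 -31.8 0.86
top deep rear 34 -64.8 -0.96
top shal -y side 57 -30.8 0.46
top shal rear 29 -64.6 -0.57
```

```bash
python3 - <<'E'
from kin import *
from tgt import *
p,R=cur()
l=np.radians(15); Rt=frame(-sy,np.sin(l)*s-np.cos(l)*zz)
q,e=ik(O-95*s+16.3*sy+103*zz,Rt,[0,.4,1.7,0,.7,1.6]); print(np.round(q,2),e)
p,R=plan(p,R,O-105*s+16.3*sy+190*zz,Rt,6,255)
p,R=plan(p,R,O-95*s+16.3*sy+103*zz,Rt,4,255)
E
```

```text
t 44.62 p [ 487.2 -186.4  216.2] F [-0.5 -0.1 -0.1] gap 0.7
[[-0.085 -0.996 -0.002]
 [-0.996  0.085 -0.004]
 [ 0.004  0.001 -1.   ]]
q [-0.495  0.253  1.686 -0.004  1.203  1.163]
[ 0.05  0.34  1.96 -0.06  0.59  1.75] 4.812387379303427e-13
   [2.5, 0.0, 0.0, -45.9, -4.1, 4.2, 255] ,
   [2.5, -0.1, 0.0, -45.9, -3.9, 4.4, 255] ,
   [2.5, 0.0, -0.1, -45.8, -3.7, 4.6, 255] ,
   [2.5, -0.1, -0.1, -45.9, -3.6, 4.8, 255] ,
   [2.5, 0.0, 0.0, -45.8, -3.5, 5.0, 255] ,
   [2.6, -0.1, -0.1, -45.8, -3.3, 5.1, 255] ,
  end [535.2  85.6 190. ]
   [0.0, 0.0, 0.0, 0.0, 3.2, 21.6, 255] ,
   [0.0, 0.0, 0.0, 0.0, 3.2, 21.7, 255] ,
   [0.0, 0.0, 0.0, 0.0, 3.3, 21.6, 255] ,
   [0.0, 0.0, 0.0, 0.0, 3.2, 21.7, 255] ,
  end [545.1  84.9 103. ]
```

Emit:
send_rows --pt "2.5 0 0 -40 -4 4 255" --pt "2.5 0 0 -48 -4 4 255" --pt "2.5 0 0 -50 -4 5 255" --pt "2.5 0 0 -50 -4 5 255" --pt "2.5 0 0 -48 -3 5 255" --pt "2.5 0 0 -39 -3 5 255" --pt "0 0 0 0 0 0 255" --pt "0 0 0 0 0 0 255"

```text
time_s: 45.62
position: [0.5339, 0.0906, 0.1901]
orientation: [-2.004, 2.17, -0.283]
wrist_force: [-0.1, -0.1, 0.0]
finger_gap: 0.0001
```

```bash
python3 - <<'E'
from tgt import *
p,R=cur(); print((p-O)@s,(p-O)@sy)
l=np.radians(15); Rt=frame(-sy,np.sin(l)*s-np.cos(l)*zz)
p,R=plan(p,R,O-95*s+16.3*sy+103*zz,Rt,5,255)
E
```

```text
t 45.62 p [533.9  90.6 190.1] F [-0.1 -0.1  0. ] gap 0.1
[[-0.079 -0.964  0.254]
 [-0.997  0.076 -0.021]
 [ 0.001 -0.255 -0.967]]
q [ 0.068  0.193  1.882 -0.053  0.813  1.75 ]
-106.65453365866799 21.08887053807328
   [0.0, 0.0, 0.0, 0.9, 2.2, 17.4, 255] ,
   [0.1, 0.0, 0.0, 0.9, 2.2, 17.5, 255] ,
   [0.0, 0.0, 0.0, 1.0, 2.2, 17.4, 255] ,
   [0.1, 0.0, 0.0, 0.9, 2.2, 17.4, 255] ,
   [0.0, -0.1, 0.1, 1.0, 2.3, 17.5, 255] ,
  end [545.1  84.9 103. ]
```

Emit:
send_rows --pt "0 0 0 1 2.2 17.4 255" --pt "0 0 0 1 2.2 17.4 255" --pt "0 0 0 1 2.2 17.4 255" --pt "0 0 0 1 2.2 17.4 255" --pt "0 0 0 1 2.2 17.4 255" --pt "0 0 0 0 -4.8 1.3 255" --pt "0 0 0 0 -4.8 1.3 255" --pt "0 0 0 0 0 0 255"

```text
time_s: 46.62
position: [0.5569, 0.0832, 0.1041]
orientation: [-2.001, 2.17, -0.285]
wrist_force: [-1.0, 0.1, 0.3]
finger_gap: 0.0004
```

Emit:
send_rows --pt "0 0 0 0 -1.5 0.4 255" --pt "0 0 0 0 -1.5 0.4 255" --pt "0 0 0 0 -1 0.3 255" --pt "0 0 0 0 0 0 255"

```text
time_s: 47.12
position: [0.5596, 0.0833, 0.103]
orientation: [-2.003, 2.171, -0.283]
wrist_force: [-0.4, 0.0, -0.3]
finger_gap: 0.0003
```

Emit:
send_rows --pt "0 0 0 0 -1 0.3 255" --pt "0 0 0 0 -1 0.2 255" --pt "0 0 0 0 0 0 255"

```text
time_s: 47.5
position: [0.5617, 0.083, 0.103]
orientation: [-2.003, 2.171, -0.283]
wrist_force: [-0.3, -0.1, 0.6]
finger_gap: 0.0001
```

Emit:
send_rows --pt "0 0 0 0 -0.7 0.2 255" --pt "0 0 0 0 -0.7 0.2 255" --pt "0 0 0 0 0 0 255"

```text
time_s: 47.88
position: [0.5631, 0.0829, 0.103]
orientation: [-2.003, 2.171, -0.283]
wrist_force: [-0.5, 0.3, 0.0]
finger_gap: 0.0002
```

Emit:
send_rows --pt "0 0 0 0 -0.7 0.2 255" --pt "0 0 0 0 -0.7 0.2 255" --pt "0 0 0 0 0 0 255"

```text
time_s: 48.25
position: [0.5637, 0.0828, 0.1027]
orientation: [-2.004, 2.172, -0.282]
wrist_force: [-3.0, 0.1, 3.0]
finger_gap: 0.0003
```

Emit:
send_rows --pt "0 0 0 0 -0.6 0.2 255" --pt "0 0 0 0 -0.6 0.1 255" --pt "0 0 0 0 0 0 255"

```text
time_s: 48.62
position: [0.5639, 0.0828, 0.1025]
orientation: [-2.005, 2.173, -0.28]
wrist_force: [-6.7, 1.3, 5.5]
finger_gap: 0.0005
```

Emit:
send_rows --pt "0 0 0 0 -0.6 0.2 255" --pt "0 0 0 0 -0.6 0.1 255" --pt "0 0 0 0 0 0 255"

```text
time_s: 49.0
position: [0.564, 0.0827, 0.1022]
orientation: [-2.006, 2.174, -0.278]
wrist_force: [-9.7, 1.3, 7.2]
finger_gap: 0.0004
```

Emit:
send_rows --pt "0 0 0 0 3 -0.8 255" --pt "0 0 0 0 12 -3 255" --pt "0 0 0 0 20 -5 255"

```text
time_s: 49.38
position: [0.5316, 0.0855, 0.1029]
orientation: [-2.001, 2.17, -0.285]
wrist_force: [-0.4, 0.2, -0.1]
finger_gap: 0.0008
```

```bash
cat > side.py <<'E'
from meas import *
g=grab('scene'); f=grab('top')
X=cloud(g)*1000; P=X[110:260,250:350].reshape(-1,3); Q=np.c_[(P-O)@s,(P-O)@sy,P[:,2]]
for nm,z0,z1 in(('base',28,74),('deep',86,130),('shal',142,174)):
    m=(Q[:,2]>z0)&(Q[:,2]<z1)&(Q[:,1]>26)&(Q[:,1]<40)&(np.abs(Q[:,0])<58)
    Z=Q[m]
    for _ in range(3):
        A=np.c_[Z[:,0],Z[:,2]-(z0+z1)/2,np.ones(len(Z))]; c=np.linalg.lstsq(A,Z[:,1],rcond=None)[0]; e=Z[:,1]-A@c; Z=Z[np.abs(e)<2*e.std()+.1]
    print(nm,len(Z),'yaw',np.degrees(c[0]),'y',c[2],e.std())
X=cloud(f)*1000; P=X[130:240,180:270].reshape(-1,3); Q=np.c_[(P-O)@s,(P-O)@sy,P[:,2]]
for nm,z0,z1 in(('base',28,74),('deep',86,130),('shal',142,174)):
    m=(Q[:,2]>z0)&(Q[:,2]<z1)&((Q[:,1]<-26)&(Q[:,1]>-42)&(np.abs(Q[:,0])<58)); Z=Q[m]
    if m.sum()>20: print('top',nm,len(Z),np.median(Z[:,1]),np.degrees(np.polyfit(Z[:,0],Z[:,1],1)[0]))
cur()
E
python3 side.py
```

```text
base 106 yaw -0.23821769014331284 y 32.458778179710464 0.27521097477439693
deep 106 yaw 0.7761359051454714 y 31.172839334830883 0.22498051923435902
shal 92 yaw 0.3622554961447562 y 31.885187263571925 0.2737713396368998
top base 51 -30.60797510854175 -0.018792306449217495
top deep 65 -31.76463127208777 0.8731294642204893
top shal 57 -30.848014751267968 0.376034255224617
t 49.48 p [528.3  85.6 102. ] F [ 1.  -0.1  0.4] gap 0.4
[[-0.08  -0.964  0.252]
 [-0.997  0.077 -0.022]
 [ 0.001 -0.253 -0.967]]
q [ 0.057  0.321  1.991 -0.066  0.577  1.759]
```

Emit:
send_rows --pt "0 0 0 0 -8 2 255" --pt "0 0 0 0 -12 3 255" --pt "0 0 0 0 -9 2.4 255" --pt "0 0 0 0 -3 0.8 255" --pt "0 0 0 0 -1 0.3 255" --pt "0 0 0 0 -1 0.2 255" --pt "0 0 0 0 0 0 255"

```text
time_s: 50.35
position: [0.5639, 0.0827, 0.1021]
orientation: [-2.005, 2.173, -0.28]
wrist_force: [-6.2, -0.0, 4.8]
finger_gap: 0.0005
```

Emit:
send_rows --pt "0 0 0 0 -0.9 -0.2 255" --pt "0 0 0 0 -0.9 -0.2 255" --pt "0 0 0 0 0 0 255"

```text
time_s: 50.72
position: [0.564, 0.0827, 0.1022]
orientation: [-2.007, 2.175, -0.277]
wrist_force: [-8.7, 0.9, 4.2]
finger_gap: 0.0004
```

Emit:
send_rows --pt "0 0 0 0 -1.1 -0.4 255" --pt "0 0 0 0 -1.1 -0.4 255" --pt "0 0 0 0 0 0 255"

```text
time_s: 51.1
position: [0.564, 0.0826, 0.1024]
orientation: [-2.008, 2.177, -0.273]
wrist_force: [-10.8, 2.5, 1.0]
finger_gap: 0.0007
```

Emit:
send_rows --pt "0 0 0 0 -1.2 0 255" --pt "0 0 0 0 -1.2 0 255" --pt "0 0 0 0 0 0 255"

```text
time_s: 51.48
position: [0.5641, 0.0826, 0.1023]
orientation: [-2.01, 2.18, -0.269]
wrist_force: [-13.6, 3.1, 2.9]
finger_gap: 0.0002
```

Emit:
send_rows --pt "0 0 0 0 4 -1 255" --pt "0 0 0 0 12 -3 255" --pt "0 0 0 0 20 -5 255" --pt "0 0 0 20 10 -30 255" --pt "0 0 0 50 5 -40 255" --pt "0 0 0 60 0 -20 255" --pt "0 0 0 60 0 0 255" --pt "0 0 0 40 0 0 255"

```text
time_s: 52.48
position: [0.4802, -0.1421, 0.1889]
orientation: [-2.0, 2.171, -0.29]
wrist_force: [-0.7, -0.6, -0.7]
finger_gap: 0.0005
```

```bash
python3 side.py; python3 - <<'E'
from meas import *
for n,b in(('top',(180,130,260,240)),('scene',(250,110,350,260))):
    X=cloud(load(n))*1000; P=X[b[1]:b[3],b[0]:b[2]].reshape(-1,3); Q=np.c_[(P-O)@s,(P-O)@sy,P[:,2]]
    m=(Q[:,2]>187)&(Q[:,2]<205)&(np.abs(Q[:,1])<35); Z=Q[m]
    r=cv2.minAreaRect(Z[:,:2].astype(np.float32)); print(n,m.sum(),r)
    for l,h in((-40,-12),(12,40)):
        k=(Z[:,1]>l)&(Z[:,1]<h); print('  bar',k.sum(),Z[k].mean(0),np.percentile(Z[k,0],[3,97]),np.percentile(Z[k,1],[3,97]))
f=load('top'); crop(f,'t19.png',194,150,246,232,7)
E
```

```text
base 105 yaw -0.203240176988962 y 32.42837622824615 0.24775557244126775
deep 107 yaw 0.636266415453369 y 31.31811873914161 0.25278764962649175
shal 92 yaw 0.0676495416929064 y 32.1036911633786 0.24768166098350156
top base 53 -30.599297774277517 -0.05805045041383876
top deep 67 -31.535252650241326 0.5863134990642098
top shal 55 -30.601910409796933 0.24489980393786318
t 52.58 p [ 480.7 -143.5  188.6] F [ 0.3  0.7 -0.4] gap 0.3
[[-0.086 -0.962  0.258]
 [-0.996  0.082 -0.026]
 [ 0.004 -0.26  -0.966]]
q [-0.507  0.133  1.966  0.143  0.806  1.062]
top 96 ((75.80848693847656, -0.15593719482421875), (50.71977615356445, 20.609310150146484), 89.94843292236328)
  bar 32 [ 75.95920885 -20.43527032 192.46660124] [65.96787549 84.95314416] [-25.47129562 -13.73674912]
  bar 34 [ 74.94531935  19.03422912 192.40416206] [65.62489985 84.85741063] [13.89076906 23.99314641]
scene 144 ((74.22916412353516, 2.8473453521728516), (22.2342586517334, 49.82258987426758), 0.4933626651763916)
  bar 44 [ 75.19668614 -17.2171264  191.7199468 ] [63.90384706 84.02340105] [-21.92950226 -12.41665871]
  bar 57 [ 75.9642072   21.45882757 191.50764184] [65.49354276 84.69444727] [13.31015866 27.46588407]
```

View pics/t19.png

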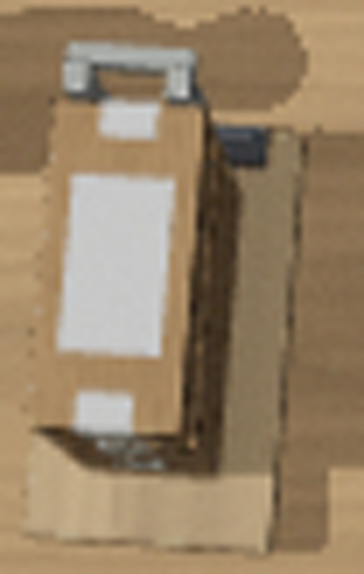

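```bash
python3 - <<'E'
from h import *
print(bot.finish_job()); st()
E
```

```text
the job is handed in; nothing more can be done
None
the job is handed in; nothing more can be done
```

The column is built and the job is handed in at about 52.6 s. The deep carton lies lid up on the base carton, and the shallow carton lies lid up on top of it. Both were pushed against the bars.

- **Deep carton:** I couldn't lay it straight onto the column, because the arm couldn't hold the needed tilt there. I laid it gently on the bench lid up, then re-gripped it from above and placed it. I slid it home and then pushed it from behind with closed fingers at about 10 N.
- **Shallow carton:** I placed it and pushed it home the same way, also at about 10 N.
- **Extra push on the deep carton:** Both cameras showed it about 1° out of square with the base carton. I pushed it again, off-centre from behind, at about 10 N and then 14 N. This only partly corrected it.

**Last checks** (both cameras, gripper clear of everything):
- **Deep carton:** it is still about 0.6–0.8° out of square with the base carton and about 1 mm to one side. That would be a gap of up to about 0.5 mm at one bar, which the cameras can't show directly. I stopped there rather than push harder.
- **Shallow carton:** it is about 0.3° out of square and within 0.5 mm of centre.
- **Forces:** the highest wrist force I read was about 14 N. It is only reported at the end of each move, so I may have missed a brief peak.
- **Other items:** the vase, bowl and glaze jar looked unmoved in a scene picture taken before the extra push. I judged that by eye and did not re-measure them.

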